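Clamp the copy lamp's post onto its sliding carriage

ROBOT

A 7-joint arm with a two-finger parallel gripper is mounted at the origin on the work surface. World frame = base frame: x ahead of the robot, y to its left, z up, the work surface at z = 0. Lengths are in m, angles in rad, forces in N, time in s.
With the tool pointing down it reaches from about 0.4 to 0.85 m from the base axis. Payload 4.5 kg.
Tool frame: the origin (TCP) lies at the very end of the fingers, on their centre line; the grasp point (between the pads) lies 19 mm behind it; z points along the fingers, y is the line along which they close (so a half turn about z gives the same grasp; the last joint's range is limited). The gripper opens to 88 mm and grips with 3 to 60 N. Pads are 18 mm wide; open, the fingers measure 123 mm over their backs; the gripper's body (75 mm by 187 mm) begins 45 mm behind the grasp point.
Start: joints at [1.17, 0.689, -0.195, 1.565, 0.157, 0.902, -0.215], TCP at [0.263, -0.567, 0.239] pointing down, gripper open.
Joint ranges: [-3.01, 3.01], [-0.46, 2.08], [-1.47, 1.51], [0.13, 2.56], [-1, 4.14], [0.04, 2.09], [-2.66, 2.66]. Speed limits (rad/s): [2.57, 2.57, 3.14, 3.14, 3.14, 3.14, 3.14].

INTERFACE

Orientations are given as a unit quaternion [x, y, z, w].
In Python, from plant import r, eyes, nets gives the robot as it stands.
- The arm moves only by the shell command python3 -m pendant 'ROWS' [FORCE]. ROWS is JSON, a list of rows, each an object of numbers: "claw": the opening, from 0 (shut) to 1 (fully open); "dx", "dy", "dz": the shift along the world's x, y, z in mm; "twist": the turn about the world's z in rad. In form: [{"claw": .., "dx": .., "dy": .., "dz": .., "twist": ..}, ...]. A call has 1 to 8 rows; each row is the pose to reach, as a shift and turn from the pose commanded when the call began; what a row does not reach only later rows make up. A row lasts 1/10 s, in which the tool goes at most 50 mm and 8.59 degrees, less where a joint would pass 70% of its speed; a pose out of reach is approached as far as the arm can. A call with a gripper value outside its range is refused whole. The fingers move at their own pace and stop on an object; FORCE is the grip in N (left out, the last holds). Time passes only in rows, so rows that repeat a pose let the fingers close. It gives the time, the measured TCP pose, the force, the opening and the grip force at its end, in the units of the state.
- r.get_state(): the state, without advancing time (a new reading comes with each control period).
- eyes.snapshot(name): name is "scene" or "top" or "wrist"; returns (picture, depth): 480x640x3 uint8, blue, green, red; 480x640 float32, m along the optical axis (not along the pixel's ray), 0 where there is no reading.
- eyes.camera_info(name): a dict with "K" (3x3 intrinsics, pixels), "D" ([k1, k2, p1, p2, k3] as OpenCV has them; the pictures are not rectified), "world_to_cam" (4x4, takes a point from world to camera coordinates); the wrist camera has in their place "T_tool_cam" (4x4, takes a point from camera to tool coordinates, whose origin is the TCP and whose axes are the flange's). Camera axes: x right, y down, z forward; pixel columns grow to the right and rows downward; lengths in m; the calibration is good to about 2 mm. A picture is of the moment at which its call begins: read the wrist's pose just before it. camera_info takes no time and is no camera call.
- r.finish_job(): hands the job in; it is judged then, once.
Trained networks look in the newest picture that a camera, given by its name, has taken for a name from the list of things; names that differ only in an ending like _2 or _b are one class to them, and where a whole thing is asked for, a point or a joint stands for the part that bears it (a point fixed in the world has none). Each returns a list of dicts, best first, with "confidence" (0 to 1); they miss things now and then, are a little off and sometimes report something else, mostly with a low value. They report only what shows in the picture. A call takes as long as a camera call.
- nets.spot_in(camera, query): "box" ([left, top, width, height] as shares, 0 to 1, of the picture: columns of its width, rows of its height, round what is visible of it).
- nets.place_of(camera, query): "position" ([column, row] as shares, 0 to 1, of the picture: columns of its width, rows of its height: a listed point, or the origin of a listed thing).
The state is a dict: "clock": time; "q": joint angles; "qd": joint speeds; "joint_torque": joint torques, N m; "tool_pos": TCP position; "eef_rot": TCP orientation; "contact_force": force on the tool from outside, world axes, zero at the start; "moment": the same for the moment, N m; "opening": opening from 0.0 (shut) to 1.0 (fully open); "finger_force": force on a finger pad.
Only numpy, scipy, OpenCV 4.12 (cv2) and the standard library are available. Lean on these libraries where they do the work, as an engineer would, in place of code of your own. Each camera call takes 0.05 s, during which the arm holds its last target. There are 200 camera calls.

TASK

Slide the parked carriage one detent along its rail to the middle station and lay the lamp post into its two V blocks. Then fit every strap clamp from the wooden batten over the post, both legs down through a pair of holes in the carriage plate until the crown lies on the post, and only then slide the loaded carriage on to the last station. Leave the bottles, jar, glass and paint cup where they stand.

Things in the scene. Friction and masses are not known exactly. Their poses are not given: they have to be found in the camera images.
- carriage (a joint): carriage position along the rail, m: 0 parked station (start), 0.10 middle, 0.20 last; grows along +y of carriage_top (to the robot's left). At each station a roller under the plate drops into a notch: about 5 N frees it, 2 N keeps it moving between stations, and it stays where it is left. Travel ends just past the first and last stations.
- carriage_top (a point): centre of the carriage plate's upper face, 60 mm over the table. x: across the rail, away from the robot; y: along rail and post; z up. The rail may be turned a little. Aluminium plate 130 mm (x) by 280 mm (y from -155 to 125), 12 mm thick, open beneath. Five pairs of through holes at y = -76, -38, 0, 38, 76 mm; a pair's holes at x = -18 and 18 mm, each 12 mm (x) by 20 mm (y).
- cradle (a point): where the post's middle belongs: on the carriage, 18 mm above carriage_top, same axes. Two black V blocks at y = -57 and 57 mm (8 mm thick along y, rising about 20 mm over the plate) carry the post along y; low end stops, 10 mm high, with inner faces at y = -106 and 106 mm leave it 5 mm of end play each way.
- knob_mid (a point): the carriage's upright round black knob, 20 mm across, 45 mm tall, on the plate near its -y end (138 mm from the plate's centre); the point is on its axis, 25 mm over the plate and 85 mm over the table. Grip or push it to move the carriage.
- rail: the fixed rail bed, 150 by 560 mm, ends 36 mm high; origin under its centre, y along the rail. Three dark index posts, 40 mm high, beyond the carriage's far edge mark the parked (-y), middle and last (+y) stations, 100 mm apart; a dark pointer on the plate's far edge stands opposite one of them.
- post_mid (a point): middle of the loose lamp post: round steel tube, 24 mm diameter, with 28 mm square black end caps 7 mm thick, 202 mm long overall, about 0.25 kg. The point is on its axis, 14 mm over the table when lying there; y runs along the tube (either end may go either way). Starts at the robot's left.
- post: the same lamp post; origin 14 mm beneath the middle of its axis.
- batten: fixed wooden batten on the table, 22 mm wide (x), 290 mm long (y), 48 mm high, with end blocks 60 mm wide, 30 mm high; the clamps stand astride it on the table, about 55 mm apart. Origin under its centre.
- clamp1_mid (a point): centre (half-way up, 32 mm over the feet) of a steel strap clamp, an inverted U 44 mm wide (x), 16 mm deep (y), 64 mm tall, 0.11 kg. Legs 8 mm (x) by 16 mm (y) at x = -18 and 18 mm, 28 mm clear between, tapered feet; crown 8 mm thick. z up. Seated, its crown lies on the post and this point is 6 mm above the plate. 3 to 5 clamps are present; absent ones read None.
- clamp2_mid (a point): centre (half-way up, 32 mm over the feet) of a steel strap clamp, an inverted U 44 mm wide (x), 16 mm deep (y), 64 mm tall, 0.11 kg. Legs 8 mm (x) by 16 mm (y) at x = -18 and 18 mm, 28 mm clear between, tapered feet; crown 8 mm thick. z up. Seated, its crown lies on the post and this point is 6 mm above the plate. 3 to 5 clamps are present; absent ones read None.
- clamp3_mid (a point): centre (half-way up, 32 mm over the feet) of a steel strap clamp, an inverted U 44 mm wide (x), 16 mm deep (y), 64 mm tall, 0.11 kg. Legs 8 mm (x) by 16 mm (y) at x = -18 and 18 mm, 28 mm clear between, tapered feet; crown 8 mm thick. z up. Seated, its crown lies on the post and this point is 6 mm above the plate. 3 to 5 clamps are present; absent ones read None.
- clamp4_mid (a point): centre (half-way up, 32 mm over the feet) of a steel strap clamp, an inverted U 44 mm wide (x), 16 mm deep (y), 64 mm tall, 0.11 kg. Legs 8 mm (x) by 16 mm (y) at x = -18 and 18 mm, 28 mm clear between, tapered feet; crown 8 mm thick. z up. Seated, its crown lies on the post and this point is 6 mm above the plate. 3 to 5 clamps are present; absent ones read None.
- clamp5_mid (a point): centre (half-way up, 32 mm over the feet) of a steel strap clamp, an inverted U 44 mm wide (x), 16 mm deep (y), 64 mm tall, 0.11 kg. Legs 8 mm (x) by 16 mm (y) at x = -18 and 18 mm, 28 mm clear between, tapered feet; crown 8 mm thick. z up. Seated, its crown lies on the post and this point is 6 mm above the plate. 3 to 5 clamps are present; absent ones read None.
- ink_jar: small clear ink jar, 52 mm across, 60 mm tall; origin at the centre of its underside; leave it where it stands.
- amber_bottle: amber glass bottle, 56 mm across, 135 mm tall; origin at the centre of its underside; leave it where it stands.
- green_bottle: green glass bottle, 56 mm across, 120 mm tall; origin at the centre of its underside; leave it where it stands.
- water_glass: clear water glass, 64 mm across, 85 mm tall; origin at the centre of its underside; leave it where it stands.
- paint_cup: blue ceramic paint cup, 60 mm across, 55 mm tall; origin at the centre of its underside; leave it where it stands.

How it is judged:
By the outcome, as a careful person would: the job done as asked, in the order asked, and still so for the second after the job is handed in, with the robot touching nothing.
Of clamp1, clamp2, clamp3, clamp4, clamp5 only 3 to 5 are there at a start; the rules pass over those that are not, and their reading is None.
At some moment in a run one of post may be knocked a few centimetres aside while the robot is not near it.
It also fails if it takes over 210 s, if anything falls off the work surface, if the arm or the gripper's body presses on something with over 40 N, if the wrist force passes 120 N, or if a joint passes its speed limit or range.

## Working session

There is one attempt and no reset: what is moved stays moved. The work goes in short steps, Python scripts to look and compute and a shell command to move; the robot and the scene stay as the last step left them, time stands still between calls to the robot, and variables do not carry over. Pictures are saved under pics/ and viewed, at most 14 in all, crops included, and the job is handed in when it is done.

```bash
mkdir -p pics; ls; cat > h.py <<'E'
import numpy as np, cv2
from plant import r, eyes, nets
from scipy.spatial.transform import Rotation as R
def pose():
    s=r.get_state(); T=np.eye(4); T[:3,:3]=R.from_quat(s["eef_rot"]).as_matrix(); T[:3,3]=s["tool_pos"]; return T
def cam(name,T=None):
    i=eyes.camera_info(name); K=np.array(i["K"]);D=np.array(i["D"])
    if "world_to_cam" in i: C=np.linalg.inv(np.array(i["world_to_cam"]))
    else: C=(pose() if T is None else T)@np.array(i["T_tool_cam"])
    return K,D,C
def snap(name,save=None):
    T=pose(); p,d=eyes.snapshot(name)
    if save: cv2.imwrite("pics/"+save,p)
    return p,d,cam(name,T)
def ray(c,uv):
    K,D,C=c; n=cv2.undistortPoints(np.array([[uv]],float),K,D)[0,0]
    return C[:3,3],C[:3,:3]@np.array([n[0],n[1],1])
def atz(c,uv,z):
    o,v=ray(c,uv); return o+v*(z-o[2])/v[2]
def cloud(d,c):
    K,D,C=c; h,w=d.shape; u,v=np.meshgrid(np.arange(w),np.arange(h))
    n=cv2.undistortPoints(np.stack([u,v],-1).reshape(-1,1,2).astype(float),K,D)[:,0]
    P=np.c_[n,np.ones(len(n))]*d.reshape(-1,1)
    return (P@C[:3,:3].T+C[:3,3]).reshape(h,w,3)
def pts(name,c,qs,minc=0.3):
    for q,z in qs:
        for e in nets.place_of(name,q):
            if e["confidence"]>minc:
                uv=np.array(e["position"])*[640,480]
                print(q,round(e["confidence"],2),uv.round(),atz(c,uv,z).round(4))
E
python3 - <<'E'
from h import *
s=r.get_state();print(s["clock"],s["tool_pos"],s["eef_rot"],s["opening"])
snap("scene","s0.png")
p,d,c=snap("top","t0.png")
pts("top",c,[("carriage_top",.06),("knob_mid",.085),("cradle",.078),("post_mid",.014),("batten",0),("rail",0),("clamp1_mid",.032),("ink_jar",0),("amber_bottle",0),("green_bottle",0),("water_glass",0),("paint_cup",0)])
E
```

```text
pics
0.0 [ 0.26297176 -0.56629861  0.23794441] [ 9.76447394e-01  2.15753795e-01 -2.58570344e-04 -8.48020045e-04] 0.9952387503149516
carriage_top 0.61 [359. 191.] [ 0.5973 -0.1103  0.06  ]
knob_mid 0.56 [428. 197.] [ 0.5832 -0.2513  0.085 ]
cradle 0.73 [359. 190.] [ 0.596  -0.1093  0.078 ]
post_mid 0.96 [145. 211.] [0.5514 0.357  0.014 ]
post_mid 0.38 [467. 269.] [ 0.4434 -0.3495  0.014 ]
batten 0.9 [305. 270.] [ 0.4325 -0.001   0.    ]
rail 0.59 [315. 196.] [ 0.5971 -0.0166  0.    ]
clamp1_mid 0.75 [360. 277.] [ 0.4197 -0.1191  0.032 ]
ink_jar 0.84 [185. 298.] [0.3641 0.2601 0.    ]
amber_bottle 0.6 [507. 204.] [ 0.5899 -0.4429  0.    ]
green_bottle 0.97 [491. 240.] [ 0.5096 -0.4047  0.    ]
green_bottle 0.73 [424. 297.] [ 0.381  -0.2599  0.    ]
green_bottle 0.46 [252. 257.] [0.4581 0.1159 0.    ]
green_bottle 0.39 [513. 208.] [ 0.5826 -0.4551  0.    ]
water_glass 0.67 [467. 265.] [ 0.453  -0.3518  0.    ]
paint_cup 0.9 [423. 296.] [ 0.3837 -0.2568  0.    ]
```

View pics/t0.png

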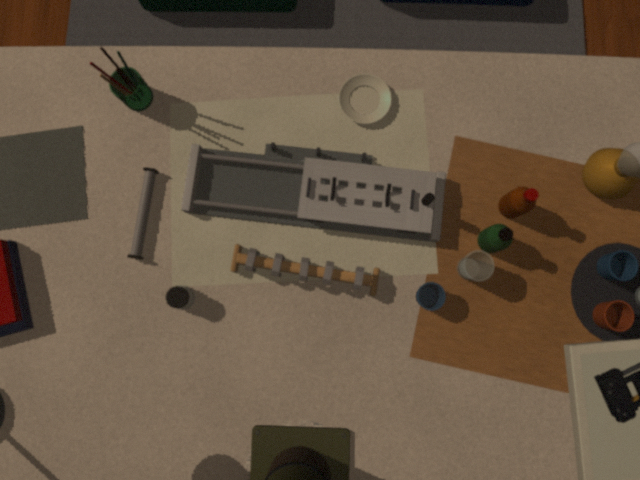

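View pics/s0.png

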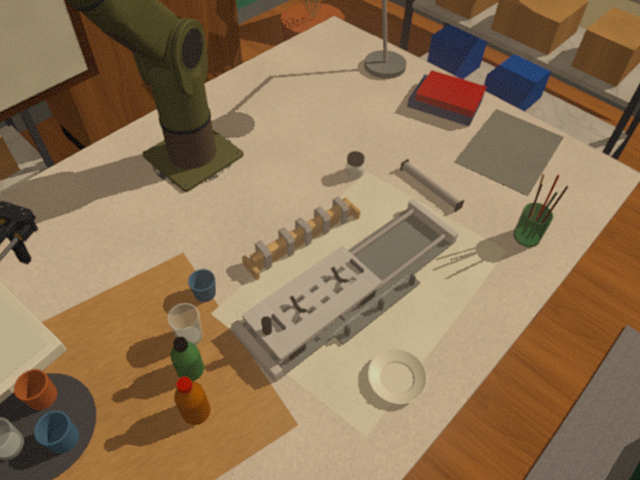

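The top view shows the parked carriage (plate centre near 360,192, knob at 428,199), the post at (145,211), and five clamps on the batten from (252,257) to (360,277). The scene view agrees. I'll get the geometry from depth.

```bash
python3 - <<'E'
from h import *
p,d,c=snap("top"); P=cloud(d,c)
def reg(x0,x1,y0,y1,z0,z1):
    m=(P[...,0]>x0)&(P[...,0]<x1)&(P[...,1]>y0)&(P[...,1]<y1)&(P[...,2]>z0)&(P[...,2]<z1)&(d>0); return m
m=reg(.48,.70,-.30,.05,.052,.068)
q=P[m]; print(len(q),np.median(q[:,2])); print(cv2.minAreaRect((q[:,:2]).astype(np.float32)))
m=reg(.38,.5,-.2,.2,.056,.09).astype(np.uint8)
n,l,st,ce=cv2.connectedComponentsWithStats(m)
for i in range(1,n):
    if st[i,4]>8: q=P[l==i]; print("clamp",st[i,4],q.mean(0).round(4), cv2.minAreaRect(q[:,:2].astype(np.float32)))
m=reg(.45,.65,.25,.45,.012,.05); q=P[m]; print("post",len(q),cv2.minAreaRect(q[:,:2].astype(np.float32)))
E
```

```text
7399 0.059949557262645614
((0.597818911075592, -0.12855379283428192), (0.28129446506500244, 0.1448332667350769), 84.7853775024414)
clamp 182 [0.4483 0.1112 0.0629] ((0.4481670558452606, 0.11164882779121399), (0.016924820840358734, 0.046946845948696136), 79.94806671142578)
clamp 178 [0.4383 0.0563 0.0631] ((0.4388531744480133, 0.05630092695355415), (0.016363099217414856, 0.04733043164014816), 80.2164306640625)
clamp 175 [4.319e-01 1.000e-04 6.280e-02] ((0.4321799874305725, 0.00012090243399143219), (0.015909355133771896, 0.046846773475408554), 84.42648315429688)
clamp 178 [ 0.4255 -0.0496  0.0627] ((0.4258262515068054, -0.04965230077505112), (0.01591276191174984, 0.04750272259116173), 79.6458511352539)
clamp 176 [ 0.4155 -0.1131  0.0632] ((0.4162459969520569, -0.1133364588022232), (0.016049297526478767, 0.047236889600753784), 80.44080352783203)
post 1326 ((0.5497877597808838, 0.311913400888443), (0.12097463011741638, 0.21004270017147064), 84.55974578857422)
```

```bash
python3 -m pendant '[{"dx":320,"dy":318,"twist":1.045,"claw":1},{"dx":320,"dy":318,"twist":1.045,"claw":1},{"dx":320,"dy":318,"twist":1.045,"claw":1},{"dx":320,"dy":318,"twist":1.045,"claw":1},{"dx":320,"dy":318,"twist":1.045,"claw":1},{"dx":320,"dy":318,"twist":1.045,"claw":1},{"dx":320,"dy":318,"twist":1.045,"claw":1},{"dx":320,"dy":318,"twist":1.045,"claw":1}]'
python3 -m pendant '[{"dx":0},{"dx":0},{"dx":0},{"dx":0}]'
python3 - <<'E'
from h import *
s=r.get_state();print(s["clock"],s["tool_pos"],s["contact_force"],R.from_quat(s["eef_rot"]).as_matrix()[:,1])
p,d,c=snap("wrist","w1.png")
pts("wrist",c,[("knob_mid",.085),("carriage_top",.06)])
print(c[2])
E
```

```text
0.75 [ 0.26329367 -0.56686668  0.23878114] [0.35165724 0.26561733 0.38636643] [ 4.21212470e-01 -9.06961981e-01  1.41090633e-04]
[[ 4.20229708e-01 -8.72512826e-01 -2.49255615e-01  3.27001109e-01]
 [-9.07417514e-01 -4.03862286e-01 -1.16140901e-01 -5.37626633e-01]
 [ 6.69483262e-04  2.74984767e-01 -9.61448350e-01  3.84387135e-01]
 [ 0.00000000e+00  0.00000000e+00  0.00000000e+00  1.00000000e+00]]validation failed for argument at $[0]...
validation failed for argument at $[0]...
```

View pics/w1.png

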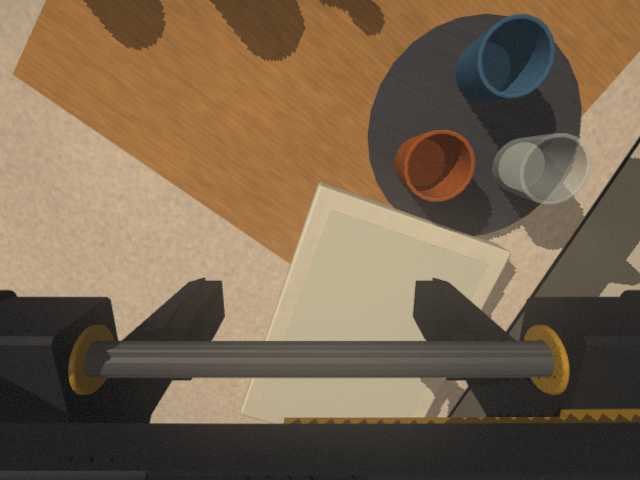

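The wrist picture shows the gripper still at its start pose (fingers at rows 280–420). The rows were refused because every field is needed.

```bash
python3 -m pendant '[{"dx":320,"dy":318,"dz":0,"twist":1.045,"claw":1},{"dx":320,"dy":318,"dz":0,"twist":1.045,"claw":1},{"dx":320,"dy":318,"dz":0,"twist":1.045,"claw":1},{"dx":320,"dy":318,"dz":0,"twist":1.045,"claw":1},{"dx":320,"dy":318,"dz":0,"twist":1.045,"claw":1},{"dx":320,"dy":318,"dz":0,"twist":1.045,"claw":1},{"dx":320,"dy":318,"dz":0,"twist":1.045,"claw":1},{"dx":320,"dy":318,"dz":0,"twist":1.045,"claw":1}]'
python3 -m pendant '[{"dx":0,"dy":0,"dz":0,"twist":0,"claw":1},{"dx":0,"dy":0,"dz":0,"twist":0,"claw":1}]'
python3 - <<'E'
from h import *
s=r.get_state();print(s["clock"],s["tool_pos"],s["contact_force"],R.from_quat(s["eef_rot"]).as_matrix()[:,1])
p,d,c=snap("wrist","w2.png")
pts("wrist",c,[("knob_mid",.085),("carriage_top",.06)])
print(c[2])
E
```

```text
clock: 1.7
tool_pos: [0.5481, -0.2837, 0.2388]
eef_rot: [0.738, 0.675, 0.0, 0.0]
contact_force: [1.0, -0.6, -0.3]
opening: 0.999
finger_force: 0.0
clock: 1.9
tool_pos: [0.548, -0.2833, 0.2387]
eef_rot: [0.737, 0.675, 0.0, -0.0]
contact_force: [0.7, -0.8, -0.5]
opening: 1.002
finger_force: 0.0
1.9 [ 0.54797893 -0.28333286  0.23866705] [ 0.67086191 -0.83609495 -0.48908839] [ 9.96151737e-01 -8.76451370e-02  2.15754952e-04]
knob_mid 0.58 [352. 182.] [ 0.5795 -0.2514  0.085 ]
carriage_top 0.76 [357.   7.] [ 0.595  -0.1124  0.06  ]
carriage_top 0.73 [241. 273.] [ 0.4652 -0.3351  0.06  ]
[[ 9.96056137e-01 -8.52333001e-02 -2.46466268e-02  5.53908534e-01]
 [-8.87247855e-02 -9.57757200e-01 -2.73549004e-01 -2.13633877e-01]
 [-2.89999940e-04  2.74656931e-01 -9.61542244e-01  3.84297158e-01]
 [ 0.00000000e+00  0.00000000e+00  0.00000000e+00  1.00000000e+00]]
```

```bash
python3 -m pendant '[{"dx":34,"dy":33,"dz":-40,"twist":0,"claw":0.7},{"dx":34,"dy":33,"dz":-85,"twist":0,"claw":0.6},{"dx":34,"dy":33,"dz":-130,"twist":0,"claw":0.6},{"dx":34,"dy":33,"dz":-168,"twist":0,"claw":0.6},{"dx":34,"dy":33,"dz":-168,"twist":0,"claw":0.6},{"dx":34,"dy":33,"dz":-168,"twist":0,"claw":0},{"dx":34,"dy":33,"dz":-168,"twist":0,"claw":0},{"dx":34,"dy":33,"dz":-168,"twist":0,"claw":0}]' 30
python3 -m pendant '[{"dx":0,"dy":0,"dz":0,"twist":0,"claw":0},{"dx":0,"dy":0,"dz":0,"twist":0,"claw":0},{"dx":0,"dy":0,"dz":0,"twist":0,"claw":0},{"dx":0,"dy":0,"dz":0,"twist":0,"claw":0}]'
```

```text
clock: 2.85
tool_pos: [0.5826, -0.2529, 0.0734]
eef_rot: [0.739, 0.674, 0.001, 0.002]
contact_force: [0.1, -0.2, -0.1]
opening: 0.35
finger_force: 0.0
clock: 3.25
tool_pos: [0.5796, -0.2524, 0.0722]
eef_rot: [0.739, 0.674, -0.001, -0.0]
contact_force: [-4.8, -0.3, 8.1]
opening: 0.216
finger_force: 30.0
```

```bash
python3 -m pendant '[{"dx":-2,"dy":8,"dz":0,"twist":0,"claw":0},{"dx":0,"dy":25,"dz":0,"twist":0,"claw":0},{"dx":2,"dy":45,"dz":0,"twist":0,"claw":0},{"dx":4,"dy":65,"dz":0,"twist":0,"claw":0},{"dx":6,"dy":85,"dz":0,"twist":0,"claw":0},{"dx":7,"dy":99,"dz":0,"twist":0,"claw":0},{"dx":7,"dy":99,"dz":0,"twist":0,"claw":0},{"dx":7,"dy":99,"dz":0,"twist":0,"claw":0}]'
python3 - <<'E'
from h import *
p,d,c=snap("top","t1.png")
pts("top",c,[("carriage_top",.06),("knob_mid",.085),("cradle",.078),("post_mid",.014)])
cv2.imwrite("pics/t1c.png",cv2.resize(p[130:310,120:460],None,fx=2.3,fy=2.3,interpolation=cv2.INTER_CUBIC))
E
```

```text
clock: 4.05
tool_pos: [0.5889, -0.1517, 0.0722]
eef_rot: [0.738, 0.675, 0.001, 0.001]
contact_force: [-0.7, 0.8, 7.9]
opening: 0.217
finger_force: 30.0
carriage_top 0.86 [310. 186.] [ 0.6066 -0.0086  0.06  ]
carriage_top 0.71 [305. 270.] [ 0.4288 -0.0023  0.06  ]
knob_mid 0.72 [378. 197.] [ 0.5809 -0.1489  0.085 ]
cradle 0.58 [313. 185.] [ 0.6041 -0.0139  0.078 ]
post_mid 0.81 [147. 211.] [0.5511 0.3528 0.014 ]
```

View pics/t1c.png

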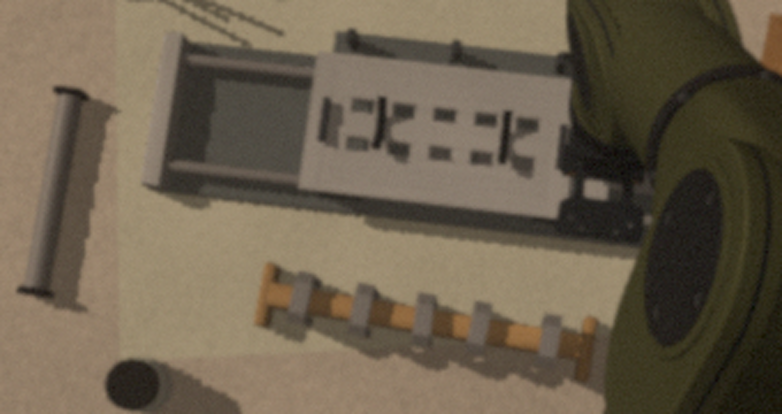

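Crop: the carriage now stands opposite the middle index post. Hole pairs show at columns 360–525 and the post is at left (55,190).

```bash
python3 -m pendant '[{"dx":0,"dy":0,"dz":0,"twist":0,"claw":0.6},{"dx":0,"dy":0,"dz":0,"twist":0,"claw":0.6},{"dx":0,"dy":0,"dz":40,"twist":0,"claw":0.8},{"dx":0,"dy":0,"dz":90,"twist":0,"claw":0.8},{"dx":5,"dy":20,"dz":140,"twist":0,"claw":0.8},{"dx":5,"dy":37,"dz":178,"twist":0,"claw":0.8},{"dx":5,"dy":37,"dz":178,"twist":0,"claw":0.8},{"dx":5,"dy":37,"dz":178,"twist":0,"claw":0.8}]'
python3 - <<'E'
from h import *
s=r.get_state();print(s["tool_pos"],s["qd"])
p,d,c=snap("wrist","w3.png"); np.savez("w3.npz",d=d,T=c[2])
pts("wrist",c,[("knob_mid",.085),("carriage_top",.06),("cradle",.078)])
E
```

```text
clock: 5.1
tool_pos: [0.5934, -0.1157, 0.2495]
eef_rot: [0.738, 0.675, 0.001, 0.001]
contact_force: [0.3, 0.3, 0.3]
opening: 0.804
finger_force: 0.0
[ 0.59339417 -0.11567194  0.24953483] [ 0.01259155  0.04201789  0.03708433  0.03436559  0.00550991 -0.00040936
 -0.00130976]
knob_mid 0.77 [318. 253.] [ 0.5895 -0.1489  0.085 ]
knob_mid 0.67 [166. 330.] [ 0.4297 -0.2156  0.085 ]
carriage_top 0.81 [321. 101.] [ 0.605  -0.0126  0.06  ]
cradle 0.59 [317.  96.] [ 0.6018 -0.0105  0.078 ]
```

View pics/w3.png

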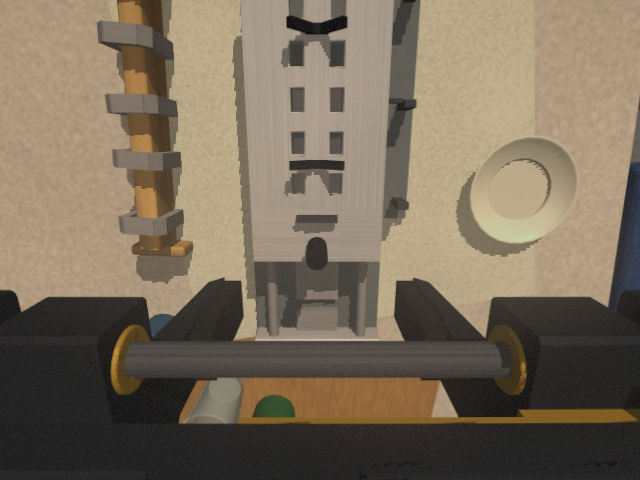

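Wrist view: the carriage plate's hole pairs show at rows 53, 99, 143 and 183 (columns ~296/337), with V blocks at rows 22 and 165, the knob at (317,253) and four clamps on the batten at left. Next: fit the hole lattice and locate the post.

```bash
cat > holes.py <<'E'
from h import *
from scipy.optimize import least_squares
def holes(d,c,C0,th,p=None):
    P=cloud(d,c); K,D,C=c; h,w=d.shape
    o=C[:3,3]; v=P-o; with np.errstate(all="ignore"): Q=o+v*((.06-o[2])/v[...,2])[...,None]
    return P,Q
E
cat > holes.py <<'E'
from h import *
def fit(d,c,C0,th):
    P=cloud(d,c); o=c[2][:3,3]; v=P-o
    with np.errstate(all="ignore"): Q=o+v*((.06-o[2])/v[...,2])[...,None]
    A=[];B=[]
    ex=lambda t:np.array([np.cos(t),np.sin(t)]); ey=lambda t:np.array([-np.sin(t),np.cos(t)])
    L=np.stack([(Q[...,:2]-C0)@ex(th),(Q[...,:2]-C0)@ey(th)],-1)
    for y in (-.076,-.038,0,.038,.076):
        for x in (-.018,.018):
            m=(abs(L[...,0]-x)<.012)&(abs(L[...,1]-y)<.0155)&(d>0)&(P[...,2]<.0555)&(P[...,2]>-.05)
            q=L[m]
            if len(q)<60: continue
            lo,hi=np.percentile(q,2,0),np.percentile(q,98,0)
            print(x,y,len(q),"size",((hi-lo)*1e3).round(1),"off",(((hi+lo)/2-[x,y])*1e3).round(1))
            A.append([x,y]);B.append((hi+lo)/2)
    A=np.array(A);B=np.array(B); a=A-A.mean(0);b=B-B.mean(0)
    dt=np.arctan2((a[:,0]*b[:,1]-a[:,1]*b[:,0]).sum(),(a*b).sum())
    t=th+dt; Bw=C0+B[:,:1]*ex(th)+B[:,1:]*ey(th)
    Cn=Bw.mean(0)-(A.mean(0)[0]*ex(t)+A.mean(0)[1]*ey(t))
    return Cn,t
E
python3 - <<'E'
from holes import *
z=np.load("w3.npz"); K,D,_=cam("wrist"); c=(K,D,z["T"])
C0,t=np.array([.604,-.0115]),-.091
C0,t=fit(z["d"],c,C0,t); print(C0,t); print(fit(z["d"],c,C0,t))
p,d,c=snap("top"); P=cloud(d,c)
pts("top",c,[("post_mid",.014)])
m=(P[...,0]>.43)&(P[...,0]<.67)&(P[...,1]>.27)&(P[...,1]<.43)&(P[...,2]>.012)&(P[...,2]<.04)&(d>0)
n,l,st,ce=cv2.connectedComponentsWithStats(m.astype(np.uint8))
i=1+st[1:,4].argmax(); q=P[l==i]; print(st[i],cv2.minAreaRect(q[:,:2].astype(np.float32)))
E
```

```text
-0.018 -0.076 239 size [10.7 18.2] off [-2.2  0.3]
0.018 -0.076 240 size [10.7 18.2] off [-2.5  0.3]
-0.018 -0.038 280 size [11.3 18.9] off [-2.1  0.4]
0.018 -0.038 284 size [11.3 18.9] off [-2.6  0.4]
-0.018 0 306 size [11.  19.4] off [-2.4 -0.1]
0.018 0 295 size [10.9 18.6] off [-2.2 -0.5]
-0.018 0.038 337 size [11.5 18.2] off [-2.2 -0.5]
0.018 0.038 332 size [11.4 18.2] off [-2.4 -0.5]
-0.018 0.076 232 size [11.  12.2] off [-2.4 -3.6]
0.018 0.076 228 size [10.6 12.7] off [-2.2 -3.8]
[ 0.60160852 -0.01204802] -0.09182420718350219
-0.018 -0.076 239 size [10.7 18.2] off [0.2 1. ]
0.018 -0.076 240 size [10.7 18.2] off [-0.2  1.1]
-0.018 -0.038 280 size [11.3 18.9] off [0.2 1.1]
0.018 -0.038 284 size [11.3 18.9] off [-0.2  1.2]
-0.018 0 306 size [11.  19.4] off [-0.1  0.6]
0.018 0 295 size [10.9 18.6] off [0.1 0.3]
-0.018 0.038 337 size [11.5 18.2] off [0.1 0.3]
0.018 0.038 332 size [11.4 18.2] off [-0.1  0.3]
-0.018 0.076 232 size [11.  12.2] off [-0.2 -2.9]
0.018 0.076 228 size [10.6 12.7] off [ 0. -3.]
(array([ 0.60160773, -0.01204758]), np.float64(-0.09180788689478436))
post_mid 0.84 [146. 210.] [0.5529 0.3549 0.014 ]
post_mid 0.68 [330. 273.] [ 0.4267 -0.0553  0.014 ]
post_mid 0.44 [492. 241.] [ 0.5052 -0.4022  0.014 ]
[127 167  30  93 986] ((0.5469468235969543, 0.3618561029434204), (0.030359966680407524, 0.20299100875854492), 84.66839599609375)
```

```bash
python3 -m pendant '[{"dx":7,"dy":472,"dz":-10,"twist":1.57,"claw":0.6},{"dx":7,"dy":472,"dz":-10,"twist":1.57,"claw":0.6},{"dx":7,"dy":472,"dz":-10,"twist":1.57,"claw":0.6},{"dx":7,"dy":472,"dz":-10,"twist":1.57,"claw":0.6},{"dx":7,"dy":472,"dz":-10,"twist":1.57,"claw":0.6},{"dx":7,"dy":472,"dz":-10,"twist":1.57,"claw":0.6},{"dx":7,"dy":472,"dz":-10,"twist":1.57,"claw":0.6},{"dx":7,"dy":472,"dz":-10,"twist":1.57,"claw":0.6}]'
python3 - <<'E'
from h import *
print(r.get_state()["q"])
E
```

```text
clock: 6.2
tool_pos: [0.5988, 0.2853, 0.2393]
eef_rot: [0.226, 0.974, -0.0, -0.0]
contact_force: [1.0, -0.6, -0.1]
opening: 0.599
finger_force: 0.0
[-0.16631013  0.81849729 -0.7087241   1.42049895  0.5592494   1.10994386
  0.14611328]
```

```bash
python3 -m pendant '[{"dx":0,"dy":70,"dz":0,"twist":0.35,"claw":0.6},{"dx":0,"dy":70,"dz":0,"twist":0.35,"claw":0.6},{"dx":0,"dy":70,"dz":0,"twist":0.35,"claw":0.6},{"dx":0,"dy":70,"dz":0,"twist":0.35,"claw":0.6},{"dx":0,"dy":70,"dz":0,"twist":0.35,"claw":0.6}]'
python3 - <<'E'
from h import *
s=r.get_state(); T=R.from_quat(s["eef_rot"]).as_matrix(); print(s["tool_pos"],"tooly deg",np.degrees(np.arctan2(T[1,1],T[0,1])))
p,d,c=snap("wrist","w4.png"); P=cloud(d,c)
pts("wrist",c,[("post_mid",.014)])
m=(P[...,0]>.40)&(P[...,0]<.70)&(P[...,1]>.27)&(P[...,1]<.46)&(P[...,2]>.016)&(P[...,2]<.032)&(d>0)
n,l,st,ce=cv2.connectedComponentsWithStats(m.astype(np.uint8))
i=1+st[1:,4].argmax(); q=P[l==i]; print(st[i],cv2.minAreaRect(q[:,:2].astype(np.float32)))
E
```

```text
clock: 6.7
tool_pos: [0.5993, 0.3529, 0.2394]
eef_rot: [0.057, 0.998, -0.001, -0.0]
contact_force: [0.5, -0.9, 0.6]
opening: 0.601
finger_force: 0.0
[0.59929184 0.35287264 0.23944213] tooly deg 83.45216130652618
post_mid 0.61 [326. 160.] [0.5494 0.365  0.014 ]
[ 308   47   30  206 4713] ((0.5463501214981079, 0.3632681965827942), (0.027486152946949005, 0.20161943137645721), 84.19690704345703)
```

View pics/w4.png

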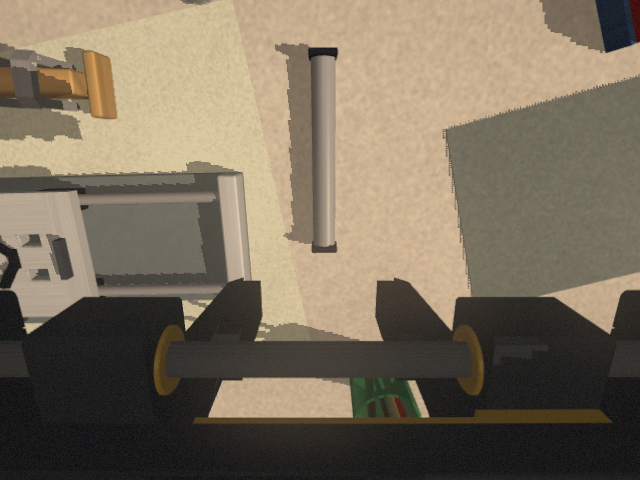

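The post lies clear, from (322,52) to (323,247), and matches the measured centre (0.546,0.363).

```bash
python3 -m pendant '[{"dx":-53,"dy":9,"dz":-40,"twist":0.013,"claw":0.6},{"dx":-53,"dy":9,"dz":-90,"twist":0.013,"claw":0.6},{"dx":-53,"dy":9,"dz":-140,"twist":0.013,"claw":0.6},{"dx":-53,"dy":9,"dz":-185,"twist":0.013,"claw":0.6},{"dx":-53,"dy":9,"dz":-215,"twist":0.013,"claw":0.6},{"dx":-53,"dy":9,"dz":-233,"twist":0.013,"claw":0.6},{"dx":-53,"dy":9,"dz":-233,"twist":0.013,"claw":0.6},{"dx":-53,"dy":9,"dz":-233,"twist":0.013,"claw":0.6}]'
python3 -m pendant '[{"dx":0,"dy":0,"dz":0,"twist":0,"claw":0},{"dx":0,"dy":0,"dz":0,"twist":0,"claw":0},{"dx":0,"dy":0,"dz":0,"twist":0,"claw":0},{"dx":0,"dy":0,"dz":0,"twist":0,"claw":0},{"dx":0,"dy":0,"dz":0,"twist":0,"claw":0},{"dx":0,"dy":0,"dz":0,"twist":0,"claw":0}]' 40
```

```text
clock: 7.6
tool_pos: [0.5469, 0.3638, 0.0088]
eef_rot: [0.05, 0.999, 0.001, 0.001]
contact_force: [1.0, 0.3, 0.0]
opening: 0.601
finger_force: 0.0
clock: 8.2
tool_pos: [0.5464, 0.3635, 0.0082]
eef_rot: [0.049, 0.999, 0.001, 0.001]
contact_force: [0.6, -0.2, 6.1]
opening: 0.262
finger_force: 40.0
```

```bash
python3 -m pendant '[{"dx":0,"dy":0,"dz":50,"twist":0,"claw":0},{"dx":0,"dy":0,"dz":100,"twist":0,"claw":0},{"dx":55,"dy":-375,"dz":135,"twist":-1.565,"claw":0},{"dx":55,"dy":-375,"dz":135,"twist":-1.565,"claw":0},{"dx":55,"dy":-375,"dz":135,"twist":-1.565,"claw":0},{"dx":55,"dy":-375,"dz":135,"twist":-1.565,"claw":0},{"dx":55,"dy":-375,"dz":135,"twist":-1.565,"claw":0},{"dx":55,"dy":-375,"dz":135,"twist":-1.565,"claw":0}]'
python3 - <<'E'
from h import *
s=r.get_state(); T=R.from_quat(s["eef_rot"]).as_matrix(); print(np.arctan2(T[1,1],T[0,1]))
E
```

```text
clock: 9.0
tool_pos: [0.5886, 0.065, 0.1344]
eef_rot: [0.481, 0.876, -0.001, -0.001]
contact_force: [0.9, 0.0, -3.6]
opening: 0.258
finger_force: 40.0
0.5660663259618642
```

```bash
python3 -m pendant '[{"dx":13,"dy":-76,"dz":0,"twist":-0.656,"claw":0},{"dx":13,"dy":-76,"dz":0,"twist":-0.656,"claw":0},{"dx":13,"dy":-76,"dz":0,"twist":-0.656,"claw":0},{"dx":13,"dy":-76,"dz":0,"twist":-0.656,"claw":0},{"dx":13,"dy":-76,"dz":0,"twist":-0.656,"claw":0},{"dx":13,"dy":-76,"dz":0,"twist":-0.656,"claw":0},{"dx":13,"dy":-76,"dz":0,"twist":-0.656,"claw":0}]'
python3 - <<'E'
from h import *
s=r.get_state(); T=R.from_quat(s["eef_rot"]).as_matrix(); print(s["tool_pos"],np.arctan2(T[1,1],T[0,1]))
p,d,c=snap("wrist","w5.png")
E
```

```text
clock: 9.7
tool_pos: [0.6017, -0.0086, 0.1343]
eef_rot: [0.736, 0.677, -0.001, -0.0]
contact_force: [-0.0, -0.5, -2.5]
opening: 0.262
finger_force: 40.0
[ 0.60172431 -0.00860393  0.13433343] -0.08213551599969493
```

View pics/w5.png

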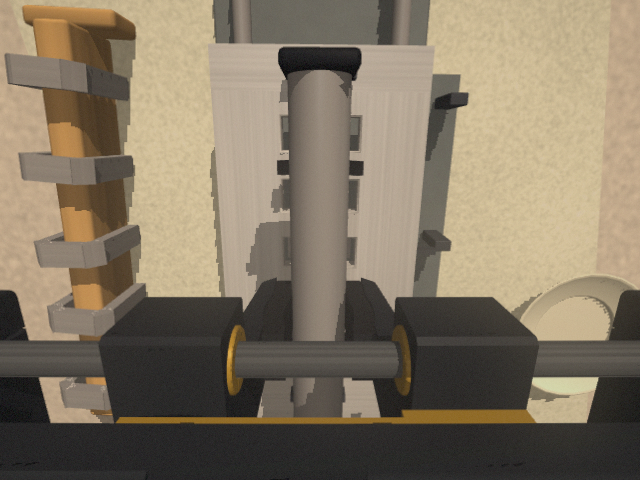

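The post is held level over the cradle, its cap at (320,62) centred over the V block at (320,168). Lowering it.

```bash
python3 -m pendant '[{"dx":0,"dy":-3,"dz":-15,"twist":-0.01,"claw":0},{"dx":0,"dy":-3,"dz":-35,"twist":-0.01,"claw":0},{"dx":0,"dy":-3,"dz":-50,"twist":-0.01,"claw":0},{"dx":0,"dy":-3,"dz":-58,"twist":-0.01,"claw":0},{"dx":0,"dy":-3,"dz":-62,"twist":-0.01,"claw":0},{"dx":0,"dy":-3,"dz":-63,"twist":-0.01,"claw":0},{"dx":0,"dy":-3,"dz":-63,"twist":-0.01,"claw":0}]'
```

```text
clock: 10.45
tool_pos: [0.602, -0.0116, 0.0722]
eef_rot: [0.739, 0.673, -0.0, -0.0]
contact_force: [-2.2, 0.1, -1.9]
opening: 0.261
finger_force: 40.0
```

```bash
python3 -m pendant '[{"dx":0,"dy":0,"dz":-2,"twist":0,"claw":0},{"dx":0,"dy":0,"dz":-2,"twist":0,"claw":0.6},{"dx":0,"dy":0,"dz":-2,"twist":0,"claw":0.6},{"dx":0,"dy":0,"dz":48,"twist":0,"claw":0.6},{"dx":0,"dy":0,"dz":98,"twist":0,"claw":0.6},{"dx":-40,"dy":-20,"dz":140,"twist":-0.083,"claw":0.6},{"dx":-80,"dy":-50,"dz":180,"twist":-0.083,"claw":0.6},{"dx":-120,"dy":-70,"dz":210,"twist":-0.083,"claw":0.6}]'
python3 -m pendant '[{"dx":-45,"dy":-20,"dz":20,"twist":0,"claw":0.8},{"dx":-45,"dy":-20,"dz":20,"twist":0,"claw":0.8},{"dx":-45,"dy":-20,"dz":20,"twist":0,"claw":0.8},{"dx":-45,"dy":-20,"dz":20,"twist":0,"claw":0.8}]'
cat > clamps.py <<'E'
from h import *
def clamps(d,c,box,zlo=.058,zhi=.075):
    P=cloud(d,c); x0,x1,y0,y1=box
    m=(P[...,0]>x0)&(P[...,0]<x1)&(P[...,1]>y0)&(P[...,1]<y1)&(P[...,2]>zlo)&(P[...,2]<zhi)&(d>0)
    n,l,st,ce=cv2.connectedComponentsWithStats(m.astype(np.uint8),connectivity=4)
    for i in range(1,n):
        if st[i,4]>100:
            q=P[l==i]; (cx,cy),(w,h),a=cv2.minAreaRect(q[:,:2].astype(np.float32)); print(st[i],q.mean(0).round(4),"ctr %.4f %.4f"%(cx,cy),"size %.1f %.1f ang %.1f"%(w*1e3,h*1e3,a))
E
python3 - <<'E'
from clamps import *
s=r.get_state(); T=R.from_quat(s["eef_rot"]).as_matrix(); print(s["tool_pos"],np.arctan2(T[1,1],T[0,1]),s["qd"].max() if hasattr(s["qd"],"max") else "")
p,d,c=snap("wrist","w6.png")
clamps(d,c,(.36,.5,-.2,.2))
print("seated post"); P=cloud(d,c)
m=(P[...,0]>.5)&(P[...,0]<.68)&(P[...,1]>-.14)&(P[...,1]<.14)&(P[...,2]>.085)&(P[...,2]<.096)&(d>0); q=P[m]
print(len(q),cv2.minAreaRect(q[:,:2].astype(np.float32)),np.percentile(q[:,2],[5,50,95]))
E
```

```text
clock: 11.25
tool_pos: [0.503, -0.0708, 0.2669]
eef_rot: [0.767, 0.642, 0.001, 0.001]
contact_force: [0.9, -0.6, 0.8]
opening: 0.603
finger_force: 0.0
clock: 11.65
tool_pos: [0.4593, -0.0895, 0.285]
eef_rot: [0.767, 0.642, 0.001, 0.0]
contact_force: [-0.2, -0.2, -0.3]
opening: 0.798
finger_force: 0.0
[ 0.45926377 -0.08947307  0.28502883] -0.1762603229315753 0.02005079627361463
[245   0  49  11 448] [0.4481 0.1068 0.0625] ctr 0.4476 0.1076 size 8.1 45.0 ang 79.6
[249  54  46  20 863] [0.4396 0.0572 0.0628] ctr 0.4392 0.0576 size 16.5 44.2 ang 79.7
[254 116  45  19 706] [0.4325 0.0011 0.063 ] ctr 0.4320 0.0012 size 16.1 45.2 ang 84.1
[259 167  43  16 634] [ 0.4262 -0.0485  0.0629] ctr 0.4254 -0.0485 size 15.9 44.6 ang 79.8
[264 226  41  16 586] [ 0.4167 -0.112   0.063 ] ctr 0.4163 -0.1123 size 16.3 44.9 ang 80.2
seated post
4265 ((0.5971342325210571, -0.032543331384658813), (0.21540892124176025, 0.02703181281685829), 85.85641479492188) [0.08554094 0.08844684 0.09062935]
```

View pics/w6.png

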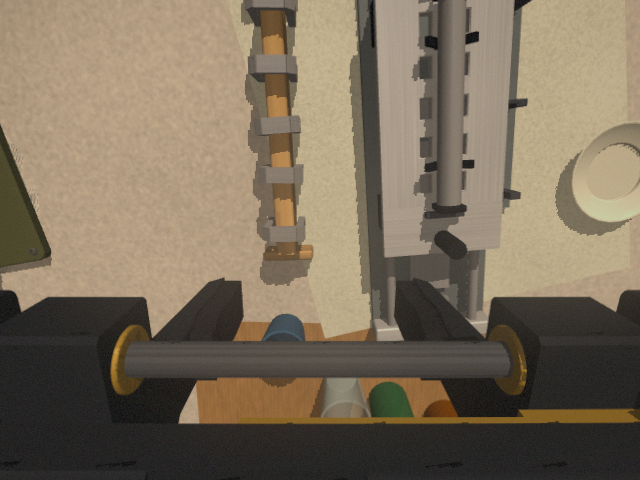

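Five clamps stand on the batten (left of centre, rows 5, 65, 125, 174, 230) and the post lies in the V blocks (column 450). Taking the nearest clamp first.

```bash
python3 -m pendant '[{"dx":-42,"dy":-23,"dz":-50,"twist":0,"claw":0.75},{"dx":-42,"dy":-23,"dz":-100,"twist":0,"claw":0.75},{"dx":-42,"dy":-23,"dz":-150,"twist":0,"claw":0.75},{"dx":-42,"dy":-23,"dz":-195,"twist":0,"claw":0.75},{"dx":-42,"dy":-23,"dz":-235,"twist":0,"claw":0.75},{"dx":-42,"dy":-23,"dz":-254,"twist":0,"claw":0.75},{"dx":-42,"dy":-23,"dz":-254,"twist":0,"claw":0.75},{"dx":-42,"dy":-23,"dz":-254,"twist":0,"claw":0.75}]'
python3 -m pendant '[{"dx":0,"dy":0,"dz":0,"twist":0,"claw":0.3},{"dx":0,"dy":0,"dz":0,"twist":0,"claw":0.3},{"dx":0,"dy":0,"dz":0,"twist":0,"claw":0.3},{"dx":0,"dy":0,"dz":0,"twist":0,"claw":0.3}]' 25
python3 - <<'E'
from h import *
s=r.get_state(); print(s["tool_pos"],R.from_quat(s["eef_rot"]).as_matrix()[:,1])
E
```

```text
clock: 12.5
tool_pos: [0.4068, -0.1114, 0.0295]
eef_rot: [0.764, 0.645, -0.014, -0.011]
contact_force: [-3.0, -0.1, -1.2]
opening: 0.752
finger_force: 0.0
clock: 12.9
tool_pos: [0.4133, -0.1113, 0.0316]
eef_rot: [0.765, 0.644, -0.007, -0.009]
contact_force: [11.6, -0.7, -8.9]
opening: 0.501
finger_force: 24.7
[ 0.41333926 -0.11126445  0.03162022] [ 0.98514153 -0.17014564 -0.02337999]
```

```bash
python3 -m pendant '[{"dx":0,"dy":0,"dz":0,"twist":0,"claw":0.3},{"dx":0,"dy":0,"dz":0,"twist":0,"claw":0.3}]'
python3 - <<'E'
from h import *
s=r.get_state(); print(np.round(s["q"],3),s["tool_pos"],R.from_quat(s["eef_rot"]).as_matrix().round(3),s["joint_torque"])
E
```

```text
clock: 13.1
tool_pos: [0.4133, -0.1113, 0.0317]
eef_rot: [0.765, 0.644, -0.007, -0.009]
contact_force: [11.6, -0.0, -8.7]
opening: 0.498
finger_force: 24.7
[ 0.34   0.895 -0.299  2.256  1.414  0.234 -1.436] [ 0.41334611 -0.11126643  0.03165941] [[ 0.17   0.985 -0.023]
 [ 0.985 -0.17   0.004]
 [ 0.    -0.023 -1.   ]] [  1.31803773 -46.4142108   -0.95713757   7.06610352  -0.88869514
   0.99578027  -0.08359593]
```

```bash
python3 -m pendant '[{"dx":3,"dy":0,"dz":10,"twist":0,"claw":0.3},{"dx":5,"dy":0,"dz":30,"twist":0,"claw":0.3},{"dx":10,"dy":0,"dz":60,"twist":0,"claw":0.3},{"dx":20,"dy":0,"dz":100,"twist":0,"claw":0.3},{"dx":40,"dy":10,"dz":130,"twist":0,"claw":0.3},{"dx":60,"dy":10,"dz":140,"twist":0,"claw":0.3},{"dx":60,"dy":10,"dz":140,"twist":0,"claw":0.3}]' 40
python3 - <<'E'
from h import *
s=r.get_state(); T=R.from_quat(s["eef_rot"]).as_matrix(); print(np.round(s["q"],3),s["tool_pos"],T[:,1],np.arctan2(T[1,1],T[0,1]))
p,d,c=snap("wrist","w7.png")
E
```

```text
clock: 13.8
tool_pos: [0.4705, -0.1007, 0.1732]
eef_rot: [0.765, 0.643, -0.008, -0.01]
contact_force: [0.4, -0.2, -1.6]
opening: 0.496
finger_force: 39.6
[ 0.552  0.704 -0.712  2.017  0.696  0.708 -0.78 ] [ 0.47048378 -0.1006609   0.17317034] [ 0.98477844 -0.17179413 -0.02642344] -0.17271149967281077
```

View pics/w7.png

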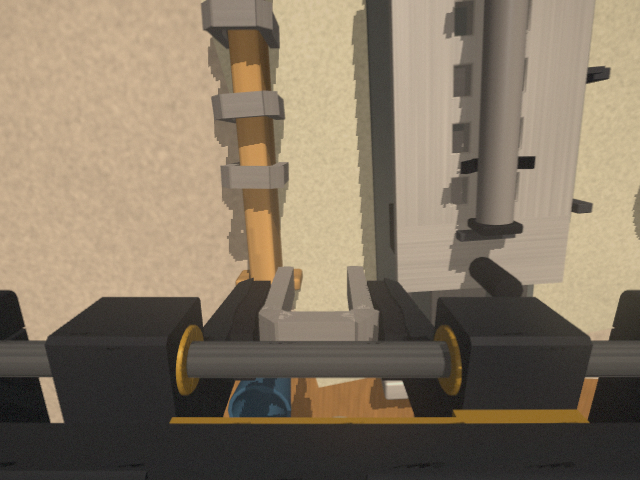

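The clamp is held: crown at (320,325), legs at columns 282 and 360. The tool is tilted by about 1.5°. I'll measure the clamp in the tool frame.

```bash
cat > held.py <<'E'
from h import *
def held(d,c,T):
    P=cloud(d,c); Ti=np.linalg.inv(T); Q=P@Ti[:3,:3].T+Ti[:3,3]
    m=(d>0)&(abs(Q[...,1])<.0235)&(Q[...,2]>-.05)&(Q[...,2]<.06)&(abs(Q[...,0])<.03)
    q=Q[m]
    print("n",len(q))
    for a in np.arange(-.045,.06,.01):
        k=q[(q[:,2]>a)&(q[:,2]<a+.01)]
        if len(k)>25: print("z %.0f n %d  x p50 %.1f p95 %.1f  L y %s R y %s"%(a*1e3,len(k),np.median(k[:,0])*1e3,np.percentile(k[:,0],95)*1e3,(np.percentile(k[k[:,1]<0,1],[3,97])*1e3).round(1) if (k[:,1]<0).sum()>5 else "",(np.percentile(k[k[:,1]>0,1],[3,97])*1e3).round(1) if (k[:,1]>0).sum()>5 else ""))
E
python3 - <<'E'
from held import *
T=pose(); p,d,c=snap("wrist"); held(d,c,T)
E
```

```text
n 6361
z -45 n 249  x p50 7.6 p95 8.8  L y [-23.4 -22. ] R y [13.7 23.4]
z -35 n 3756  x p50 4.4 p95 7.0  L y [-23.3  -0.7] R y [ 0.4 23.1]
z -25 n 634  x p50 6.6 p95 8.4  L y [-23.2 -14.1] R y [13.3 23.1]
z -15 n 556  x p50 6.5 p95 8.4  L y [-23.1 -14.2] R y [13.6 23.1]
z -5 n 462  x p50 6.2 p95 8.3  L y [-22.6 -13.8] R y [13.9 23. ]
z 5 n 370  x p50 6.1 p95 7.0  L y [-21.5 -13.5] R y [14.2 21.9]
z 15 n 301  x p50 5.9 p95 6.8  L y [-21.1 -13.2] R y [14.5 22. ]
```

```bash
python3 -m pendant '[{"dx":124,"dy":15,"dz":0,"twist":0.081,"claw":0.3},{"dx":124,"dy":15,"dz":0,"twist":0.081,"claw":0.3},{"dx":124,"dy":15,"dz":0,"twist":0.081,"claw":0.3},{"dx":124,"dy":15,"dz":-20,"twist":0.081,"claw":0.3},{"dx":124,"dy":15,"dz":-38,"twist":0.081,"claw":0.3},{"dx":124,"dy":15,"dz":-38,"twist":0.081,"claw":0.3},{"dx":124,"dy":15,"dz":-38,"twist":0.081,"claw":0.3}]'
python3 - <<'E'
from held import *
T=pose(); print(T[:3,3],T[:3,1],np.arctan2(T[1,1],T[0,1])); p,d,c=snap("wrist","w8.png"); held(d,c,T)
E
```

```text
clock: 14.6
tool_pos: [0.5886, -0.0867, 0.1327]
eef_rot: [0.738, 0.674, -0.013, -0.013]
contact_force: [-0.1, -0.7, -1.0]
opening: 0.495
finger_force: 39.6
[ 0.58862347 -0.08670551  0.13267189] [ 0.99529292 -0.08979502 -0.03645347] -0.08997610055906853
n 10309
z -45 n 269  x p50 7.8 p95 8.8  L y [-23.4 -22. ] R y [13.6 23.5]
z -35 n 3755  x p50 4.4 p95 7.1  L y [-23.4  -0.4] R y [ 0.7 23.1]
z -25 n 664  x p50 6.6 p95 8.4  L y [-23.3  -9.6] R y [13.2 23.2]
z -15 n 552  x p50 6.5 p95 8.6  L y [-23.1 -14.3] R y [13.5 23.1]
z -5 n 458  x p50 6.3 p95 8.3  L y [-22.6 -14. ] R y [13.9 22.8]
z 5 n 357  x p50 6.0 p95 7.0  L y [-21.6 -13.6] R y [14.1 21.7]
z 15 n 310  x p50 6.0 p95 6.9  L y [-21.2 -13.3] R y [14.4 21.9]
z 35 n 2336  x p50 1.2 p95 27.4  L y [-6.5 -0.5] R y [ 1.2 14.9]
z 45 n 1352  x p50 10.6 p95 27.3  L y [-15.4  -0.5] R y [ 0.1 19.4]
z 55 n 226  x p50 20.1 p95 23.7  L y [-16.6  -4.2] R y [20.7 23.5]
```

View pics/w8.png

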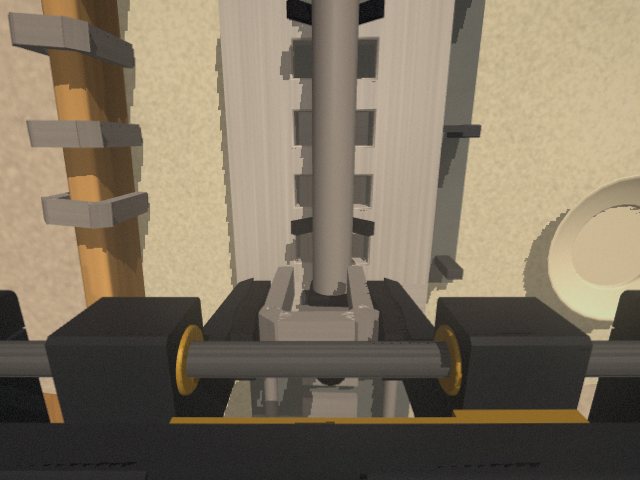

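The clamp is held over the post near the last pair (legs at columns 282 and 360, the post at 333), but it stops short in x. Checking the joints.

```bash
python3 -m pendant '[{"dx":0,"dy":0,"dz":0,"twist":0,"claw":0.3},{"dx":0,"dy":0,"dz":0,"twist":0,"claw":0.3}]'
python3 - <<'E'
from h import *
s=r.get_state(); T=pose(); print(np.round(s["q"],3),T[:3,3],T[:3,1],s["qd"])
E
python3 -m pendant '[{"dx":5,"dy":0,"dz":0,"twist":0,"claw":0.3},{"dx":5,"dy":0,"dz":0,"twist":0,"claw":0.3},{"dx":5,"dy":0,"dz":0,"twist":0,"claw":0.3}]'
python3 - <<'E'
from h import *
s=r.get_state(); T=pose(); print(np.round(s["q"],3),T[:3,3],T[:3,1],s["qd"],s["joint_torque"])
E
```

```text
clock: 14.85
tool_pos: [0.5904, -0.0868, 0.1346]
eef_rot: [0.738, 0.674, -0.011, -0.011]
contact_force: [-0.4, -0.7, -1.4]
opening: 0.497
finger_force: 39.6
[ 0.451  0.887 -0.709  1.696  0.715  0.872 -0.665] [ 0.59040987 -0.08677714  0.13457418] [ 0.99534953 -0.09088519 -0.03192471] [ 0.00186556  0.00177538 -0.0022421   0.00077414  0.00323715 -0.00125522
 -0.00095841]
clock: 15.15
tool_pos: [0.5954, -0.0868, 0.1339]
eef_rot: [0.739, 0.674, -0.012, -0.012]
contact_force: [0.9, 0.0, -0.6]
opening: 0.496
finger_force: 39.6
[ 0.448  0.894 -0.709  1.68   0.713  0.882 -0.659] [ 0.59538111 -0.08676745  0.13394854] [ 0.99530425 -0.09109516 -0.03272787] [ 0.00060802  0.0013204   0.00166436  0.01189243 -0.00163075 -0.00025733
 -0.00164339] [-2.21885409e-02 -5.48495722e+01 -9.06489730e+00 -1.12961787e+01
 -9.42908088e-02  6.24618097e-02  7.80358678e-03]
```

```bash
python3 -m pendant '[{"dx":-1,"dy":1,"dz":-10,"twist":0,"claw":0.3},{"dx":-1,"dy":1,"dz":-25,"twist":0,"claw":0.3},{"dx":-1,"dy":1,"dz":-36,"twist":0,"claw":0.3},{"dx":-1,"dy":1,"dz":-42,"twist":0,"claw":0.3},{"dx":-1,"dy":1,"dz":-46,"twist":0,"claw":0.3},{"dx":-1,"dy":1,"dz":-49,"twist":0,"claw":0.3},{"dx":-1,"dy":1,"dz":-49,"twist":0,"claw":0.3}]'
```

```text
clock: 15.85
tool_pos: [0.594, -0.0857, 0.0845]
eef_rot: [0.738, 0.674, -0.012, -0.012]
contact_force: [0.0, 0.4, -2.2]
opening: 0.501
finger_force: 39.6
```

```bash
python3 -m pendant '[{"dx":0,"dy":0,"dz":-5,"twist":0,"claw":0.3},{"dx":0,"dy":0,"dz":-10,"twist":0,"claw":0.3},{"dx":0,"dy":0,"dz":-14,"twist":0,"claw":0.3},{"dx":0,"dy":0,"dz":-17,"twist":0,"claw":0.3},{"dx":0,"dy":0,"dz":-18,"twist":0,"claw":0.3},{"dx":0,"dy":0,"dz":-18,"twist":0,"claw":0.3}]'
```

```text
clock: 16.45
tool_pos: [0.594, -0.0858, 0.0666]
eef_rot: [0.738, 0.674, -0.012, -0.012]
contact_force: [-0.5, -0.1, -1.2]
opening: 0.493
finger_force: 39.6
```

```bash
python3 -m pendant '[{"dx":0,"dy":0,"dz":0,"twist":0,"claw":0.65},{"dx":0,"dy":0,"dz":0,"twist":0,"claw":0.65},{"dx":0,"dy":0,"dz":25,"twist":0,"claw":0.7},{"dx":0,"dy":0,"dz":50,"twist":0,"claw":0.75},{"dx":-20,"dy":5,"dz":65,"twist":-0.02,"claw":0.75},{"dx":-50,"dy":12,"dz":65,"twist":-0.04,"claw":0.75},{"dx":-80,"dy":20,"dz":65,"twist":-0.06,"claw":0.75},{"dx":-110,"dy":27,"dz":65,"twist":-0.087,"claw":0.75}]'
python3 -m pendant '[{"dx":-25,"dy":5,"dz":0,"twist":0,"claw":0.75},{"dx":-45,"dy":9,"dz":-5,"twist":0,"claw":0.75},{"dx":-58,"dy":10,"dz":-10,"twist":0,"claw":0.75},{"dx":-58,"dy":10,"dz":-10,"twist":0,"claw":0.75},{"dx":-58,"dy":10,"dz":-10,"twist":0,"claw":0.75}]'
python3 - <<'E'
from h import *
s=r.get_state(); T=pose(); print(np.round(s["q"],3),T[:3,3],T[:3,1],np.arctan2(T[1,1],T[0,1]))
E
```

```text
clock: 17.25
tool_pos: [0.4833, -0.0584, 0.1324]
eef_rot: [0.767, 0.641, -0.011, -0.012]
contact_force: [-0.3, -0.8, 0.4]
opening: 0.749
finger_force: 0.0
clock: 17.75
tool_pos: [0.4271, -0.0486, 0.1221]
eef_rot: [0.767, 0.641, -0.011, -0.012]
contact_force: [-0.6, -0.0, 0.7]
opening: 0.75
finger_force: 0.0
[ 0.366  0.734 -0.575  2.2    0.873  0.485 -1.084] [ 0.42711493 -0.04863891  0.12214345] [ 0.98372627 -0.17683606 -0.03180634] -0.17786186476156485
```

```bash
python3 -m pendant '[{"dx":-2,"dy":0,"dz":-15,"twist":0,"claw":0.75},{"dx":-2,"dy":0,"dz":-35,"twist":0,"claw":0.75},{"dx":-2,"dy":0,"dz":-55,"twist":0,"claw":0.75},{"dx":-2,"dy":0,"dz":-75,"twist":0,"claw":0.75},{"dx":-2,"dy":0,"dz":-90,"twist":0,"claw":0.75},{"dx":-2,"dy":0,"dz":-90,"twist":0,"claw":0.75},{"dx":-2,"dy":0,"dz":-90,"twist":0,"claw":0.3},{"dx":-2,"dy":0,"dz":-90,"twist":0,"claw":0.3}]' 40
python3 -m pendant '[{"dx":0,"dy":0,"dz":0,"twist":0,"claw":0.3},{"dx":0,"dy":0,"dz":0,"twist":0,"claw":0.3},{"dx":0,"dy":0,"dz":0,"twist":0,"claw":0.3}]' 40
python3 - <<'E'
from h import *
s=r.get_state(); T=pose(); print(np.round(s["q"],3),T[:3,3],T[:3,1],np.arctan2(T[1,1],T[0,1]))
E
```

```text
clock: 18.55
tool_pos: [0.4251, -0.0488, 0.0324]
eef_rot: [0.767, 0.641, -0.01, -0.012]
contact_force: [-1.0, 0.0, 0.1]
opening: 0.594
finger_force: 0.0
clock: 18.85
tool_pos: [0.4249, -0.0489, 0.0324]
eef_rot: [0.767, 0.641, -0.01, -0.012]
contact_force: [1.7, -0.0, 7.0]
opening: 0.497
finger_force: 39.7
[ 0.14   0.887 -0.211  2.252  1.296  0.165 -1.47 ] [ 0.42486785 -0.04886003  0.0324019 ] [ 0.98363212 -0.17743959 -0.0313536 ] -0.17847283632766964
```

```bash
python3 -m pendant '[{"dx":0,"dy":0,"dz":10,"twist":0,"claw":0.3},{"dx":0,"dy":0,"dz":30,"twist":0,"claw":0.3},{"dx":0,"dy":0,"dz":55,"twist":0,"claw":0.3},{"dx":0,"dy":0,"dz":80,"twist":0,"claw":0.3},{"dx":5,"dy":0,"dz":105,"twist":0,"claw":0.3},{"dx":20,"dy":0,"dz":115,"twist":0.02,"claw":0.3},{"dx":45,"dy":0,"dz":115,"twist":0.04,"claw":0.3},{"dx":70,"dy":0,"dz":115,"twist":0.06,"claw":0.3}]'
python3 -m pendant '[{"dx":30,"dy":0,"dz":0,"twist":0.026,"claw":0.3},{"dx":60,"dy":0,"dz":0,"twist":0.026,"claw":0.3},{"dx":85,"dy":0,"dz":0,"twist":0.026,"claw":0.3},{"dx":103,"dy":-1,"dz":-5,"twist":0.026,"claw":0.3},{"dx":103,"dy":-1,"dz":-10,"twist":0.026,"claw":0.3},{"dx":103,"dy":-1,"dz":-10,"twist":0.026,"claw":0.3}]'
python3 - <<'E'
from held import *
T=pose(); print(T[:3,3],T[:3,1],np.arctan2(T[1,1],T[0,1])); p,d,c=snap("wrist","w9.png"); held(d,c,T)
E
```

```text
clock: 19.65
tool_pos: [0.4943, -0.0494, 0.1473]
eef_rot: [0.747, 0.664, -0.012, -0.012]
contact_force: [0.5, -0.5, -2.2]
opening: 0.502
finger_force: 39.7
clock: 20.25
tool_pos: [0.5953, -0.0501, 0.1355]
eef_rot: [0.739, 0.674, -0.013, -0.013]
contact_force: [-0.5, 1.1, -1.0]
opening: 0.501
finger_force: 39.7
[ 0.59531411 -0.05007172  0.13553956] [ 0.99510832 -0.09171435 -0.03671396] -0.09190555054325283
n 10649
z -45 n 249  x p50 8.0 p95 8.9  L y [-23.4 -22. ] R y [21.5 23.4]
z -35 n 4143  x p50 4.1 p95 8.7  L y [-23.3  -0.4] R y [ 0.7 23.1]
z -25 n 881  x p50 8.3 p95 8.8  L y [-23.3  -1.6] R y [ 2.7 23. ]
z -15 n 490  x p50 8.4 p95 8.8  L y [-23.1 -14.2] R y [13.6 23.2]
z -5 n 439  x p50 8.3 p95 8.8  L y [-22.8 -14. ] R y [13.8 23. ]
z 5 n 362  x p50 8.3 p95 8.8  L y [-21.3 -13.6] R y [14.2 21.9]
z 15 n 306  x p50 8.3 p95 8.8  L y [-21.  -13.4] R y [14.5 22.3]
z 25 n 60  x p50 8.0 p95 8.7  L y [-20.9 -13.2] R y [14.7 22.3]
z 35 n 46  x p50 5.8 p95 27.3  L y  R y [2.4 8.1]
z 45 n 3438  x p50 2.7 p95 27.3  L y [-6.8 -0.5] R y [ 0.1 15.7]
z 55 n 210  x p50 -17.5 p95 22.4  L y [-16.1  -6.9] R y [16.1 16.7]
```

```bash
python3 -m pendant '[{"dx":3,"dy":0.5,"dz":-10,"twist":0,"claw":0.3},{"dx":3,"dy":0.5,"dz":-25,"twist":0,"claw":0.3},{"dx":3,"dy":0.5,"dz":-36,"twist":0,"claw":0.3},{"dx":3,"dy":0.5,"dz":-42,"twist":0,"claw":0.3},{"dx":3,"dy":0.5,"dz":-46,"twist":0,"claw":0.3},{"dx":3,"dy":0.5,"dz":-50,"twist":0,"claw":0.3},{"dx":3,"dy":0.5,"dz":-50,"twist":0,"claw":0.3}]'
```

```text
clock: 21.0
tool_pos: [0.5999, -0.0493, 0.0864]
eef_rot: [0.739, 0.674, -0.012, -0.012]
contact_force: [0.2, 0.4, -0.6]
opening: 0.497
finger_force: 39.7
```

```bash
python3 -m pendant '[{"dx":-1.5,"dy":0,"dz":-5,"twist":0,"claw":0.3},{"dx":-1.5,"dy":0,"dz":-10,"twist":0,"claw":0.3},{"dx":-1.5,"dy":0,"dz":-15,"twist":0,"claw":0.3},{"dx":-1.5,"dy":0,"dz":-18,"twist":0,"claw":0.3},{"dx":-1.5,"dy":0,"dz":-20,"twist":0,"claw":0.3},{"dx":-1.5,"dy":0,"dz":-20,"twist":0,"claw":0.3}]'
python3 -m pendant '[{"dx":0,"dy":0,"dz":0,"twist":0,"claw":0.65},{"dx":0,"dy":0,"dz":0,"twist":0,"claw":0.65},{"dx":0,"dy":0,"dz":25,"twist":0,"claw":0.7},{"dx":0,"dy":0,"dz":50,"twist":0,"claw":0.75},{"dx":-20,"dy":5,"dz":65,"twist":0,"claw":0.75},{"dx":-50,"dy":15,"dz":65,"twist":0,"claw":0.75},{"dx":-80,"dy":25,"dz":65,"twist":-0.01,"claw":0.75},{"dx":-110,"dy":35,"dz":65,"twist":-0.01,"claw":0.75}]'
python3 -m pendant '[{"dx":-25,"dy":8,"dz":0,"twist":0,"claw":0.75},{"dx":-45,"dy":14,"dz":-5,"twist":0,"claw":0.75},{"dx":-56,"dy":15,"dz":-10,"twist":0,"claw":0.75},{"dx":-56,"dy":15,"dz":-10,"twist":0,"claw":0.75}]'
python3 - <<'E'
from h import *
s=r.get_state(); T=pose(); print(np.round(s["q"],3),T[:3,3],T[:3,1],np.arctan2(T[1,1],T[0,1]))
E
```

```text
clock: 21.6
tool_pos: [0.5986, -0.0492, 0.0666]
eef_rot: [0.739, 0.674, -0.012, -0.012]
contact_force: [-0.2, -0.4, -0.7]
opening: 0.497
finger_force: 39.7
clock: 22.4
tool_pos: [0.4878, -0.0139, 0.1324]
eef_rot: [0.742, 0.67, -0.011, -0.011]
contact_force: [0.1, 0.8, 0.6]
opening: 0.748
finger_force: 0.0
clock: 22.8
tool_pos: [0.431, 0.0008, 0.1219]
eef_rot: [0.741, 0.671, -0.013, -0.012]
contact_force: [0.5, -0.2, -0.3]
opening: 0.748
finger_force: 0.0
[ 0.26   0.739 -0.589  2.194  0.874  0.498 -1.122] [0.4309851  0.00081739 0.12191619] [ 0.99441557 -0.09963281 -0.03479905] -0.0998590751150955
```

```bash
python3 -m pendant '[{"dx":0,"dy":0,"dz":-15,"twist":0,"claw":0.75},{"dx":0,"dy":0,"dz":-35,"twist":0,"claw":0.75},{"dx":0,"dy":0,"dz":-55,"twist":0,"claw":0.75},{"dx":0,"dy":0,"dz":-75,"twist":0,"claw":0.75},{"dx":0,"dy":0,"dz":-90,"twist":0,"claw":0.75},{"dx":0,"dy":0,"dz":-90,"twist":0,"claw":0.75},{"dx":0,"dy":0,"dz":-90,"twist":0,"claw":0.3},{"dx":0,"dy":0,"dz":-90,"twist":0,"claw":0.3}]' 40
python3 -m pendant '[{"dx":0,"dy":0,"dz":0,"twist":0,"claw":0.3},{"dx":0,"dy":0,"dz":0,"twist":0,"claw":0.3},{"dx":0,"dy":0,"dz":0,"twist":0,"claw":0.3}]' 40
python3 -m pendant '[{"dx":0,"dy":0,"dz":10,"twist":0,"claw":0.3},{"dx":0,"dy":0,"dz":30,"twist":0,"claw":0.3},{"dx":0,"dy":0,"dz":55,"twist":0,"claw":0.3},{"dx":0,"dy":0,"dz":80,"twist":0,"claw":0.3},{"dx":5,"dy":0,"dz":105,"twist":0,"claw":0.3},{"dx":20,"dy":-3,"dz":115,"twist":0,"claw":0.3},{"dx":45,"dy":-6,"dz":115,"twist":0.008,"claw":0.3},{"dx":70,"dy":-9,"dz":115,"twist":0.008,"claw":0.3}]'
python3 -m pendant '[{"dx":30,"dy":-2,"dz":0,"twist":0,"claw":0.3},{"dx":60,"dy":-3,"dz":0,"twist":0,"claw":0.3},{"dx":85,"dy":-3,"dz":0,"twist":0,"claw":0.3},{"dx":101,"dy":-3,"dz":-5,"twist":0,"claw":0.3},{"dx":101,"dy":-3,"dz":-10,"twist":0,"claw":0.3},{"dx":101,"dy":-3,"dz":-10,"twist":0,"claw":0.3}]'
python3 - <<'E'
from held import *
T=pose(); print(T[:3,3],T[:3,1],np.arctan2(T[1,1],T[0,1])); p,d,c=snap("wrist","w10.png"); held(d,c,T)
E
```

```text
clock: 23.6
tool_pos: [0.4335, 0.0008, 0.0324]
eef_rot: [0.742, 0.67, -0.011, -0.011]
contact_force: [0.4, 0.5, -0.0]
opening: 0.592
finger_force: 0.0
clock: 23.9
tool_pos: [0.433, 0.0006, 0.0324]
eef_rot: [0.742, 0.67, -0.011, -0.011]
contact_force: [-0.4, -0.1, 6.1]
opening: 0.497
finger_force: 40.0
clock: 24.7
tool_pos: [0.5031, -0.009, 0.1474]
eef_rot: [0.74, 0.673, -0.012, -0.012]
contact_force: [-0.4, 0.5, -1.8]
opening: 0.503
finger_force: 40.0
clock: 25.3
tool_pos: [0.6018, -0.0116, 0.1356]
eef_rot: [0.739, 0.673, -0.013, -0.013]
contact_force: [-0.1, -0.5, -0.9]
opening: 0.49
finger_force: 40.0
[ 0.60183739 -0.01164139  0.13559291] [ 0.99493312 -0.09368523 -0.03648509] -0.09388551236682934
n 10558
z -45 n 254  x p50 7.9 p95 8.9  L y [-23.4 -21.9] R y [21.5 23.4]
z -35 n 4244  x p50 4.4 p95 8.7  L y [-23.3  -0.4] R y [ 0.7 23. ]
z -25 n 753  x p50 8.4 p95 8.9  L y [-23.3  -2.3] R y [ 3.1 23. ]
z -15 n 510  x p50 8.4 p95 8.9  L y [-23.2 -14.3] R y [13.6 23.1]
z -5 n 427  x p50 8.4 p95 8.9  L y [-22.7 -14.2] R y [13.6 22.8]
z 5 n 369  x p50 8.4 p95 8.9  L y [-21.8 -14.2] R y [13.6 21.2]
z 15 n 311  x p50 8.4 p95 8.8  L y [-21.9 -14.2] R y [13.7 21.2]
z 25 n 54  x p50 8.3 p95 8.7  L y [-21.6 -14.2] R y [13.7 21.3]
z 35 n 29  x p50 11.5 p95 25.5  L y  R y [0.1 4.6]
z 45 n 3458  x p50 2.4 p95 27.3  L y [-9.7 -0.5] R y [ 0.1 12.8]
z 55 n 123  x p50 -14.6 p95 25.2  L y [-17.6  -9.8] R y [13.  17.1]
```

```bash
python3 -m pendant '[{"dx":0,"dy":0,"dz":-10,"twist":0,"claw":0.3},{"dx":0,"dy":0,"dz":-25,"twist":0,"claw":0.3},{"dx":0,"dy":0,"dz":-36,"twist":0,"claw":0.3},{"dx":0,"dy":0,"dz":-38,"twist":0,"claw":0.3},{"dx":0,"dy":0,"dz":-38,"twist":0,"claw":0.3}]'
python3 -m pendant '[{"dx":0,"dy":0,"dz":-4,"twist":0,"claw":0.3},{"dx":0,"dy":0,"dz":-8,"twist":0,"claw":0.3},{"dx":0,"dy":0,"dz":-12,"twist":0,"claw":0.3},{"dx":0,"dy":0,"dz":-12,"twist":0,"claw":0.3}]'
```

```text
clock: 25.85
tool_pos: [0.603, -0.0113, 0.098]
eef_rot: [0.739, 0.673, -0.012, -0.012]
contact_force: [-1.0, 0.9, -0.7]
opening: 0.494
finger_force: 40.0
clock: 26.25
tool_pos: [0.6033, -0.0114, 0.0863]
eef_rot: [0.739, 0.673, -0.012, -0.012]
contact_force: [-0.4, -0.4, -1.2]
opening: 0.494
finger_force: 40.0
```

```bash
python3 -m pendant '[{"dx":-1,"dy":0,"dz":-5,"twist":0,"claw":0.3},{"dx":-1,"dy":0,"dz":-10,"twist":0,"claw":0.3},{"dx":-1,"dy":0,"dz":-15,"twist":0,"claw":0.3},{"dx":-1,"dy":0,"dz":-18,"twist":0,"claw":0.3},{"dx":-1,"dy":0,"dz":-20,"twist":0,"claw":0.3},{"dx":-1,"dy":0,"dz":-20,"twist":0,"claw":0.3}]'
python3 -m pendant '[{"dx":0,"dy":0,"dz":0,"twist":0,"claw":0.65},{"dx":0,"dy":0,"dz":0,"twist":0,"claw":0.65},{"dx":0,"dy":0,"dz":25,"twist":0,"claw":0.7},{"dx":0,"dy":0,"dz":50,"twist":0,"claw":0.75},{"dx":-20,"dy":8,"dz":65,"twist":-0.02,"claw":0.75},{"dx":-50,"dy":20,"dz":65,"twist":-0.04,"claw":0.75},{"dx":-80,"dy":32,"dz":65,"twist":-0.06,"claw":0.75},{"dx":-110,"dy":45,"dz":65,"twist":-0.088,"claw":0.75}]'
python3 -m pendant '[{"dx":-25,"dy":12,"dz":0,"twist":0,"claw":0.75},{"dx":-45,"dy":22,"dz":-5,"twist":0,"claw":0.75},{"dx":-53,"dy":24,"dz":-10,"twist":0,"claw":0.75},{"dx":-53,"dy":24,"dz":-10,"twist":0,"claw":0.75},{"dx":-53,"dy":24,"dz":-10,"twist":0,"claw":0.75}]'
python3 - <<'E'
from h import *
s=r.get_state(); T=pose(); print(np.round(s["q"],3),T[:3,3],T[:3,1],np.arctan2(T[1,1],T[0,1]))
E
```

```text
clock: 26.85
tool_pos: [0.6024, -0.0113, 0.0665]
eef_rot: [0.739, 0.673, -0.012, -0.012]
contact_force: [0.6, -0.8, -0.7]
opening: 0.493
finger_force: 40.0
clock: 27.65
tool_pos: [0.4918, 0.034, 0.1324]
eef_rot: [0.769, 0.639, -0.011, -0.012]
contact_force: [-0.5, 1.0, -0.3]
opening: 0.752
finger_force: 0.0
clock: 28.15
tool_pos: [0.4404, 0.0578, 0.1221]
eef_rot: [0.768, 0.64, -0.011, -0.012]
contact_force: [0.3, 0.0, -0.1]
opening: 0.749
finger_force: 0.0
[ 0.125  0.741 -0.566  2.161  0.821  0.497 -1.263] [0.44039601 0.05778505 0.12212562] [ 0.98296372 -0.18098628 -0.03203574] -0.18208370136078175
```

```bash
python3 -m pendant '[{"dx":-1.5,"dy":-0.4,"dz":-15,"twist":0,"claw":0.75},{"dx":-1.5,"dy":-0.4,"dz":-35,"twist":0,"claw":0.75},{"dx":-1.5,"dy":-0.4,"dz":-55,"twist":0,"claw":0.75},{"dx":-1.5,"dy":-0.4,"dz":-75,"twist":0,"claw":0.75},{"dx":-1.5,"dy":-0.4,"dz":-90,"twist":0,"claw":0.75},{"dx":-1.5,"dy":-0.4,"dz":-90,"twist":0,"claw":0.75},{"dx":-1.5,"dy":-0.4,"dz":-90,"twist":0,"claw":0.3},{"dx":-1.5,"dy":-0.4,"dz":-90,"twist":0,"claw":0.3}]' 40
python3 -m pendant '[{"dx":0,"dy":0,"dz":0,"twist":0,"claw":0.3},{"dx":0,"dy":0,"dz":0,"twist":0,"claw":0.3},{"dx":0,"dy":0,"dz":0,"twist":0,"claw":0.3}]' 40
python3 -m pendant '[{"dx":0,"dy":0,"dz":10,"twist":0,"claw":0.3},{"dx":0,"dy":0,"dz":30,"twist":0,"claw":0.3},{"dx":0,"dy":0,"dz":55,"twist":0,"claw":0.3},{"dx":0,"dy":0,"dz":80,"twist":0,"claw":0.3},{"dx":5,"dy":0,"dz":105,"twist":0.02,"claw":0.3},{"dx":20,"dy":-5,"dz":115,"twist":0.04,"claw":0.3},{"dx":45,"dy":-10,"dz":115,"twist":0.06,"claw":0.3},{"dx":70,"dy":-15,"dz":115,"twist":0.09,"claw":0.3}]'
python3 -m pendant '[{"dx":30,"dy":-6,"dz":0,"twist":0,"claw":0.3},{"dx":60,"dy":-12,"dz":0,"twist":0,"claw":0.3},{"dx":85,"dy":-16,"dz":0,"twist":0,"claw":0.3},{"dx":96,"dy":-16,"dz":-5,"twist":0,"claw":0.3},{"dx":96,"dy":-16,"dz":-10,"twist":0,"claw":0.3},{"dx":96,"dy":-16,"dz":-10,"twist":0,"claw":0.3},{"dx":96,"dy":-16,"dz":-10,"twist":0,"claw":0.3}]'
python3 - <<'E'
from held import *
T=pose(); print(T[:3,3],T[:3,1],np.arctan2(T[1,1],T[0,1])); p,d,c=snap("wrist","w11.png"); held(d,c,T)
E
```

```text
clock: 28.95
tool_pos: [0.439, 0.0574, 0.0325]
eef_rot: [0.769, 0.64, -0.01, -0.012]
contact_force: [-0.1, 0.6, 0.2]
opening: 0.592
finger_force: 0.0
clock: 29.25
tool_pos: [0.4388, 0.0573, 0.0325]
eef_rot: [0.768, 0.64, -0.01, -0.012]
contact_force: [1.4, 0.4, 6.3]
opening: 0.495
finger_force: 39.7
clock: 30.05
tool_pos: [0.5085, 0.0416, 0.1474]
eef_rot: [0.738, 0.674, -0.012, -0.012]
contact_force: [-0.1, -0.2, -2.3]
opening: 0.499
finger_force: 39.7
clock: 30.75
tool_pos: [0.6026, 0.0264, 0.1365]
eef_rot: [0.738, 0.674, -0.013, -0.012]
contact_force: [0.4, -0.5, -1.2]
opening: 0.496
finger_force: 39.7
[0.60264095 0.02640299 0.13650666] [ 0.99526375 -0.09064558 -0.03512043] -0.09082635661015115
n 10844
z -45 n 249  x p50 7.9 p95 8.8  L y [-23.4 -22. ] R y [21.6 23.4]
z -35 n 4122  x p50 4.2 p95 8.6  L y [-23.3  -0.4] R y [ 0.7 23. ]
z -25 n 862  x p50 8.2 p95 8.7  L y [-23.3  -2.3] R y [ 3.5 23.1]
z -15 n 498  x p50 8.3 p95 8.8  L y [-23.  -14.3] R y [13.6 23.2]
z -5 n 441  x p50 8.2 p95 8.7  L y [-23.  -13.9] R y [13.8 22.6]
z 5 n 362  x p50 8.2 p95 8.7  L y [-21.5 -13.6] R y [14.2 21.7]
z 15 n 306  x p50 8.2 p95 8.7  L y [-21.2 -13.4] R y [14.5 22.2]
z 25 n 64  x p50 8.1 p95 8.5  L y [-20.8 -13.3] R y [15.1 22.3]
z 45 n 3444  x p50 2.4 p95 27.4  L y [-11.9  -0.5] R y [ 0.1 15.1]
z 55 n 472  x p50 17.8 p95 23.8  L y [-19.8  -6.9] R y [15.6 23.4]
```

```bash
python3 -m pendant '[{"dx":1.5,"dy":0,"dz":-10,"twist":0,"claw":0.3},{"dx":1.5,"dy":0,"dz":-25,"twist":0,"claw":0.3},{"dx":1.5,"dy":0,"dz":-36,"twist":0,"claw":0.3},{"dx":1.5,"dy":0,"dz":-39,"twist":0,"claw":0.3},{"dx":1.5,"dy":0,"dz":-39,"twist":0,"claw":0.3}]'
python3 -m pendant '[{"dx":0,"dy":0,"dz":-4,"twist":0,"claw":0.3},{"dx":0,"dy":0,"dz":-8,"twist":0,"claw":0.3},{"dx":0,"dy":0,"dz":-12,"twist":0,"claw":0.3},{"dx":0,"dy":0,"dz":-12,"twist":0,"claw":0.3}]'
```

```text
clock: 31.3
tool_pos: [0.605, 0.0262, 0.0967]
eef_rot: [0.739, 0.674, -0.013, -0.012]
contact_force: [0.7, -0.1, -1.4]
opening: 0.494
finger_force: 39.7
clock: 31.7
tool_pos: [0.6053, 0.0262, 0.0853]
eef_rot: [0.739, 0.674, -0.012, -0.012]
contact_force: [-0.2, 0.4, -1.3]
opening: 0.495
finger_force: 39.7
```

```bash
python3 -m pendant '[{"dx":0,"dy":0,"dz":-5,"twist":0,"claw":0.3},{"dx":0,"dy":0,"dz":-10,"twist":0,"claw":0.3},{"dx":0,"dy":0,"dz":-15,"twist":0,"claw":0.3},{"dx":0,"dy":0,"dz":-18,"twist":0,"claw":0.3},{"dx":0,"dy":0,"dz":-19,"twist":0,"claw":0.3},{"dx":0,"dy":0,"dz":-19,"twist":0,"claw":0.3}]'
python3 -m pendant '[{"dx":0,"dy":0,"dz":0,"twist":0,"claw":0.65},{"dx":0,"dy":0,"dz":0,"twist":0,"claw":0.65},{"dx":0,"dy":0,"dz":25,"twist":0,"claw":0.7},{"dx":0,"dy":0,"dz":50,"twist":0,"claw":0.75},{"dx":-20,"dy":10,"dz":65,"twist":-0.02,"claw":0.75},{"dx":-50,"dy":25,"dz":65,"twist":-0.04,"claw":0.75},{"dx":-80,"dy":42,"dz":65,"twist":-0.06,"claw":0.75},{"dx":-110,"dy":60,"dz":65,"twist":-0.084,"claw":0.75}]'
python3 -m pendant '[{"dx":-25,"dy":13,"dz":0,"twist":0,"claw":0.75},{"dx":-40,"dy":23,"dz":-5,"twist":0,"claw":0.75},{"dx":-48,"dy":26,"dz":-10,"twist":0,"claw":0.75},{"dx":-48,"dy":26,"dz":-10,"twist":0,"claw":0.75},{"dx":-48,"dy":26,"dz":-10,"twist":0,"claw":0.75}]'
python3 - <<'E'
from h import *
s=r.get_state(); T=pose(); print(np.round(s["q"],3),T[:3,3],T[:3,1],np.arctan2(T[1,1],T[0,1]))
E
```

```text
clock: 32.3
tool_pos: [0.6056, 0.0263, 0.0667]
eef_rot: [0.739, 0.674, -0.012, -0.012]
contact_force: [-0.1, -0.1, -0.6]
opening: 0.498
finger_force: 39.7
clock: 33.1
tool_pos: [0.4948, 0.0867, 0.1323]
eef_rot: [0.767, 0.641, -0.011, -0.012]
contact_force: [0.4, 1.5, 0.6]
opening: 0.748
finger_force: 0.0
clock: 33.6
tool_pos: [0.4483, 0.1123, 0.1221]
eef_rot: [0.766, 0.642, -0.011, -0.012]
contact_force: [0.6, -0.2, -1.5]
opening: 0.75
finger_force: 0.0
[ 0.025  0.758 -0.587  2.11   0.795  0.536 -1.332] [0.44825417 0.11233308 0.12206746] [ 0.98402223 -0.17509434 -0.03228349] -0.17609434011605105
```

```bash
python3 -m pendant '[{"dx":-0.4,"dy":0,"dz":-15,"twist":0,"claw":0.75},{"dx":-0.4,"dy":0,"dz":-35,"twist":0,"claw":0.75},{"dx":-0.4,"dy":0,"dz":-55,"twist":0,"claw":0.75},{"dx":-0.4,"dy":0,"dz":-75,"twist":0,"claw":0.75},{"dx":-0.4,"dy":0,"dz":-90,"twist":0,"claw":0.75},{"dx":-0.4,"dy":0,"dz":-90,"twist":0,"claw":0.75},{"dx":-0.4,"dy":0,"dz":-90,"twist":0,"claw":0.3},{"dx":-0.4,"dy":0,"dz":-90,"twist":0,"claw":0.3}]' 40
python3 -m pendant '[{"dx":0,"dy":0,"dz":0,"twist":0,"claw":0.3},{"dx":0,"dy":0,"dz":0,"twist":0,"claw":0.3},{"dx":0,"dy":0,"dz":0,"twist":0,"claw":0.3}]' 40
python3 -m pendant '[{"dx":0,"dy":0,"dz":10,"twist":0,"claw":0.3},{"dx":0,"dy":0,"dz":30,"twist":0,"claw":0.3},{"dx":0,"dy":0,"dz":55,"twist":0,"claw":0.3},{"dx":0,"dy":0,"dz":80,"twist":0,"claw":0.3},{"dx":5,"dy":-5,"dz":105,"twist":0.02,"claw":0.3},{"dx":20,"dy":-10,"dz":115,"twist":0.04,"claw":0.3},{"dx":45,"dy":-18,"dz":115,"twist":0.06,"claw":0.3},{"dx":70,"dy":-26,"dz":115,"twist":0.084,"claw":0.3}]'
python3 -m pendant '[{"dx":30,"dy":-8,"dz":0,"twist":0,"claw":0.3},{"dx":60,"dy":-16,"dz":0,"twist":0,"claw":0.3},{"dx":80,"dy":-22,"dz":0,"twist":0,"claw":0.3},{"dx":91,"dy":-22,"dz":-5,"twist":0,"claw":0.3},{"dx":91,"dy":-22,"dz":-10,"twist":0,"claw":0.3},{"dx":91,"dy":-22,"dz":-10,"twist":0,"claw":0.3},{"dx":91,"dy":-22,"dz":-10,"twist":0,"claw":0.3}]'
python3 - <<'E'
from held import *
T=pose(); print(T[:3,3],T[:3,1],np.arctan2(T[1,1],T[0,1])); p,d,c=snap("wrist","w12.png"); held(d,c,T)
E
```

```text
clock: 34.4
tool_pos: [0.448, 0.1124, 0.0325]
eef_rot: [0.767, 0.642, -0.01, -0.012]
contact_force: [0.0, -0.8, 0.5]
opening: 0.59
finger_force: 0.0
clock: 34.7
tool_pos: [0.4479, 0.1124, 0.0325]
eef_rot: [0.767, 0.642, -0.01, -0.012]
contact_force: [1.0, -0.9, 6.1]
opening: 0.497
finger_force: 39.7
clock: 35.5
tool_pos: [0.5176, 0.0857, 0.1474]
eef_rot: [0.738, 0.674, -0.012, -0.012]
contact_force: [-0.3, 0.4, -1.1]
opening: 0.497
finger_force: 39.7
clock: 36.2
tool_pos: [0.6069, 0.0645, 0.1366]
eef_rot: [0.738, 0.674, -0.013, -0.012]
contact_force: [-0.5, 0.3, -0.3]
opening: 0.493
finger_force: 39.7
[0.60687327 0.06454976 0.13658368] [ 0.99528908 -0.09048106 -0.0348257 ] -0.09066011770323655
n 10475
z -45 n 246  x p50 8.0 p95 8.8  L y [-23.5 -22. ] R y [21.5 23.4]
z -35 n 4113  x p50 4.1 p95 8.6  L y [-23.4  -0.4] R y [ 0.7 23. ]
z -25 n 896  x p50 8.2 p95 8.8  L y [-23.4  -2.7] R y [ 2.5 23. ]
z -15 n 498  x p50 8.3 p95 8.8  L y [-23.1 -14.2] R y [13.7 23.1]
z -5 n 425  x p50 8.2 p95 8.8  L y [-22.9 -13.9] R y [13.8 22.7]
z 5 n 360  x p50 8.2 p95 8.7  L y [-21.4 -13.7] R y [14.1 22.1]
z 15 n 315  x p50 8.1 p95 8.8  L y [-20.8 -13.3] R y [14.4 22.3]
z 25 n 70  x p50 7.7 p95 8.5  L y [-20.5 -13.2] R y [14.8 21.5]
z 35 n 238  x p50 20.5 p95 22.9  L y [-9.4 -0.5] R y [ 0.7 15.9]
z 45 n 2980  x p50 -1.0 p95 23.4  L y [-9.7 -0.5] R y [ 0.1 14.6]
z 55 n 302  x p50 -11.3 p95 23.7  L y [-16.1  -2.3] R y [ 1.3 17.7]
```

Target x is 0.6087. With the usual settling of about 1.2 mm I add 0.7.

```bash
python3 -m pendant '[{"dx":0.7,"dy":-0.3,"dz":-10,"twist":0,"claw":0.3},{"dx":0.7,"dy":-0.3,"dz":-25,"twist":0,"claw":0.3},{"dx":0.7,"dy":-0.3,"dz":-36,"twist":0,"claw":0.3},{"dx":0.7,"dy":-0.3,"dz":-39,"twist":0,"claw":0.3},{"dx":0.7,"dy":-0.3,"dz":-39,"twist":0,"claw":0.3}]'
python3 -m pendant '[{"dx":0,"dy":0,"dz":-4,"twist":0,"claw":0.3},{"dx":0,"dy":0,"dz":-8,"twist":0,"claw":0.3},{"dx":0,"dy":0,"dz":-12,"twist":0,"claw":0.3},{"dx":0,"dy":0,"dz":-12,"twist":0,"claw":0.3}]'
```

```text
clock: 36.75
tool_pos: [0.6083, 0.0639, 0.0967]
eef_rot: [0.739, 0.674, -0.013, -0.012]
contact_force: [0.1, 0.5, -0.9]
opening: 0.497
finger_force: 39.7
clock: 37.15
tool_pos: [0.6086, 0.0638, 0.0853]
eef_rot: [0.739, 0.674, -0.012, -0.012]
contact_force: [-0.9, 0.7, -0.6]
opening: 0.502
finger_force: 39.7
```

```bash
python3 -m pendant '[{"dx":0,"dy":0,"dz":-5,"twist":0,"claw":0.3},{"dx":0,"dy":0,"dz":-10,"twist":0,"claw":0.3},{"dx":0,"dy":0,"dz":-15,"twist":0,"claw":0.3},{"dx":0,"dy":0,"dz":-18,"twist":0,"claw":0.3},{"dx":0,"dy":0,"dz":-19,"twist":0,"claw":0.3},{"dx":0,"dy":0,"dz":-19,"twist":0,"claw":0.65},{"dx":0,"dy":0,"dz":-19,"twist":0,"claw":0.65},{"dx":0,"dy":0,"dz":-19,"twist":0,"claw":0.65}]'
python3 -m pendant '[{"dx":0,"dy":0,"dz":25,"twist":0,"claw":0.7},{"dx":0,"dy":0,"dz":55,"twist":0,"claw":0.7},{"dx":0,"dy":-5,"dz":85,"twist":0,"claw":0.7},{"dx":-3,"dy":-30,"dz":115,"twist":0,"claw":0.7},{"dx":-6,"dy":-60,"dz":145,"twist":0,"claw":0.7},{"dx":-9,"dy":-95,"dz":175,"twist":0,"claw":0.7},{"dx":-12,"dy":-130,"dz":190,"twist":0,"claw":0.7},{"dx":-15,"dy":-165,"dz":190,"twist":0,"claw":0.7}]'
python3 -m pendant '[{"dx":-3,"dy":-15,"dz":0,"twist":0,"claw":0.7},{"dx":-3,"dy":-15,"dz":0,"twist":0,"claw":0.7}]'
python3 - <<'E'
from clamps import *
T=pose(); print(T[:3,3],T[:3,1]); p,d,c=snap("wrist","w13.png"); P=cloud(d,c)
clamps(d,c,(.54,.66,-.14,.12),.093,.115)
pts("wrist",c,[("knob_mid",.085)])
E
```

```text
clock: 37.95
tool_pos: [0.6092, 0.0642, 0.0671]
eef_rot: [0.739, 0.674, -0.011, -0.012]
contact_force: [0.0, -0.0, -0.7]
opening: 0.646
finger_force: 0.0
clock: 38.75
tool_pos: [0.5952, -0.1019, 0.2599]
eef_rot: [0.739, 0.674, -0.01, -0.01]
contact_force: [0.3, 0.8, -0.4]
opening: 0.703
finger_force: 0.0
clock: 38.95
tool_pos: [0.5901, -0.1186, 0.2562]
eef_rot: [0.74, 0.672, -0.013, -0.012]
contact_force: [0.0, -0.5, -1.7]
opening: 0.7
finger_force: 0.0
[ 0.59012067 -0.11863367  0.25619392] [ 0.99476152 -0.09627611 -0.0343573 ]
[ 301   26   53   26 1225] [0.6056 0.0265 0.0968] ctr 0.6052 0.0269 size 16.7 41.6 ang 85.6
[ 303   79   51   23 1064] [ 0.6027 -0.0107  0.097 ] ctr 0.6026 -0.0107 size 16.4 41.4 ang 84.9
[303 129  50  20 940] [ 0.5986 -0.0489  0.097 ] ctr 0.5988 -0.0490 size 15.7 42.0 ang 84.3
[302 175  49  20 859] [ 0.5946 -0.0871  0.097 ] ctr 0.5941 -0.0874 size 16.2 42.3 ang 85.8
knob_mid 0.59 [325. 248.] [ 0.5873 -0.1491  0.085 ]
```

View pics/w13.png

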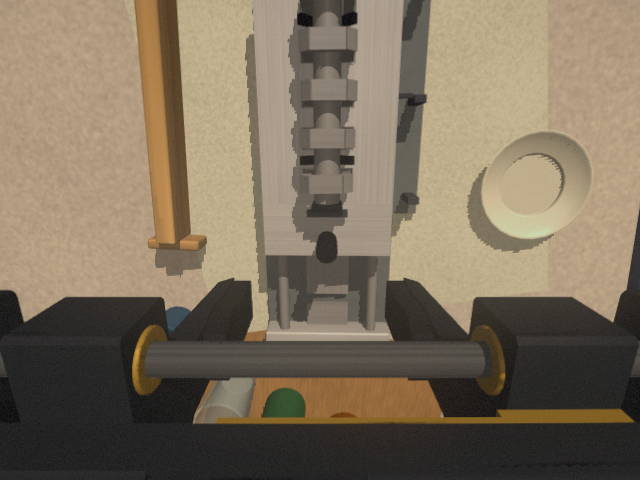

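The batten is empty. Four clamps lie on the post at rows 39–183 with crown tops at 97 mm, and the fifth is above the frame. I'll check it from above before the slide.

```bash
python3 - <<'E'
from clamps import *
p,d,c=snap("top","t2.png"); clamps(d,c,(.54,.68,-.14,.14),.09,.115)
E
python3 -m pendant '[{"dx":-1,"dy":-25,"dz":-10,"twist":0,"claw":0.6},{"dx":-1,"dy":-31,"dz":-45,"twist":0,"claw":0.6},{"dx":-1,"dy":-31,"dz":-80,"twist":0,"claw":0.6},{"dx":-1,"dy":-31,"dz":-115,"twist":0,"claw":0.6},{"dx":-1,"dy":-31,"dz":-150,"twist":0,"claw":0.6},{"dx":-1,"dy":-31,"dz":-175,"twist":0,"claw":0.6},{"dx":-1,"dy":-31,"dz":-184,"twist":0,"claw":0.6},{"dx":-1,"dy":-31,"dz":-184,"twist":0,"claw":0.6}]'
```

```text
[269 170  12  23 186] [0.6073 0.0629 0.0964] ctr 0.6090 0.0638 size 22.0 47.6 ang 77.2
[288 172  12  22 176] [0.6047 0.0254 0.0966] ctr 0.6053 0.0236 size 20.5 45.3 ang 85.6
[305 173  12  23 179] [ 0.6016 -0.0116  0.0968] ctr 0.6031 -0.0098 size 20.7 46.4 ang 86.2
[322 176  16  23 184] [ 0.5974 -0.0496  0.0964] ctr 0.5981 -0.0491 size 27.7 44.9 ang 65.8
clock: 39.9
tool_pos: [0.5896, -0.1448, 0.0719]
eef_rot: [0.738, 0.675, -0.012, -0.013]
contact_force: [0.5, -0.6, -0.3]
opening: 0.601
finger_force: 0.0
```

```bash
python3 -m pendant '[{"dx":-1,"dy":-5,"dz":0,"twist":0,"claw":0.6},{"dx":-1,"dy":-5,"dz":0,"twist":0,"claw":0},{"dx":-1,"dy":-5,"dz":0,"twist":0,"claw":0},{"dx":-1,"dy":-5,"dz":0,"twist":0,"claw":0},{"dx":-1,"dy":-5,"dz":0,"twist":0,"claw":0},{"dx":-1,"dy":-5,"dz":0,"twist":0,"claw":0},{"dx":-1,"dy":-5,"dz":0,"twist":0,"claw":0}]' 30
python3 -m pendant '[{"dx":0.7,"dy":8,"dz":0,"twist":0,"claw":0},{"dx":2,"dy":22,"dz":0,"twist":0,"claw":0},{"dx":3.5,"dy":37,"dz":0,"twist":0,"claw":0},{"dx":5,"dy":53,"dz":0,"twist":0,"claw":0},{"dx":6.5,"dy":69,"dz":0,"twist":0,"claw":0},{"dx":8,"dy":84,"dz":0,"twist":0,"claw":0},{"dx":9,"dy":95,"dz":0,"twist":0,"claw":0},{"dx":9,"dy":99.5,"dz":0,"twist":0,"claw":0}]'
python3 -m pendant '[{"dx":0,"dy":0,"dz":0,"twist":0,"claw":0},{"dx":0,"dy":0,"dz":0,"twist":0,"claw":0}]'
```

```text
clock: 40.6
tool_pos: [0.5886, -0.152, 0.0732]
eef_rot: [0.739, 0.674, -0.012, -0.012]
contact_force: [-2.3, -0.5, 4.3]
opening: 0.216
finger_force: 29.9
clock: 41.4
tool_pos: [0.5979, -0.0515, 0.0732]
eef_rot: [0.738, 0.674, -0.012, -0.012]
contact_force: [-1.4, -5.5, 7.8]
opening: 0.219
finger_force: 29.9
clock: 41.6
tool_pos: [0.5978, -0.052, 0.0732]
eef_rot: [0.739, 0.674, -0.012, -0.012]
contact_force: [-2.6, 1.0, 5.8]
opening: 0.215
finger_force: 29.9
```

```bash
python3 -m pendant '[{"dx":0,"dy":0,"dz":0,"twist":0,"claw":0.6},{"dx":0,"dy":0,"dz":0,"twist":0,"claw":0.6},{"dx":0,"dy":0,"dz":30,"twist":0,"claw":0.6},{"dx":0,"dy":0,"dz":70,"twist":0,"claw":0.6},{"dx":0,"dy":0,"dz":115,"twist":0,"claw":0.6},{"dx":0,"dy":-20,"dz":160,"twist":0,"claw":0.6},{"dx":-10,"dy":-50,"dz":190,"twist":0,"claw":0.6},{"dx":-30,"dy":-90,"dz":195,"twist":0,"claw":0.6}]'
python3 -m pendant '[{"dx":-20,"dy":-40,"dz":0,"twist":0,"claw":0.6},{"dx":-50,"dy":-80,"dz":0,"twist":0,"claw":0.6},{"dx":-80,"dy":-120,"dz":0,"twist":0,"claw":0.6},{"dx":-110,"dy":-160,"dz":0,"twist":0,"claw":0.6},{"dx":-140,"dy":-200,"dz":0,"twist":0,"claw":0.6},{"dx":-140,"dy":-200,"dz":0,"twist":0,"claw":0.6}]'
python3 - <<'E'
from clamps import *
p,d,c=snap("top","t3.png"); clamps(d,c,(.54,.70,-.06,.25),.09,.115)
pts("top",c,[("knob_mid",.085),("green_bottle",0),("water_glass",0),("paint_cup",0),("ink_jar",0),("amber_bottle",0)],.5)
cv2.imwrite("pics/t3c.png",cv2.resize(p[130:330,120:540],None,fx=1.9,fy=1.9,interpolation=cv2.INTER_CUBIC))
E
```

```text
clock: 42.4
tool_pos: [0.5713, -0.141, 0.2721]
eef_rot: [0.738, 0.675, -0.008, -0.009]
contact_force: [0.2, -0.5, -0.1]
opening: 0.601
finger_force: 0.0
clock: 43.0
tool_pos: [0.4216, -0.3507, 0.2663]
eef_rot: [0.744, 0.668, -0.015, -0.012]
contact_force: [-0.7, 0.3, -0.1]
opening: 0.6
finger_force: 0.0
[222 164  12  23 179] [0.6175 0.162  0.0963] ctr 0.6182 0.1634 size 20.5 47.7 ang 85.5
[239 166  13  23 193] [0.6136 0.1255 0.0961] ctr 0.6144 0.1265 size 24.5 46.8 ang 74.6
[258 168  11  23 180] [0.6108 0.088  0.0967] ctr 0.6117 0.0892 size 18.0 47.0 ang 84.9
[275 170  14  23 187] [0.6065 0.05   0.0966] ctr 0.6064 0.0507 size 25.7 47.5 ang 70.1
[293 173  14  23 187] [0.6023 0.0116 0.0963] ctr 0.6027 0.0126 size 46.4 26.2 ang 11.1
knob_mid 0.68 [332. 187.] [ 0.5999 -0.0544  0.085 ]
green_bottle 0.97 [492. 243.] [ 0.504  -0.4084  0.    ]
water_glass 0.64 [466. 266.] [ 0.4507 -0.35    0.    ]
paint_cup 0.75 [424. 294.] [ 0.3879 -0.2593  0.    ]
ink_jar 0.62 [184. 299.] [0.3623 0.2616 0.    ]
amber_bottle 0.97 [511. 207.] [ 0.5833 -0.4512  0.    ]
```

View pics/t3c.png

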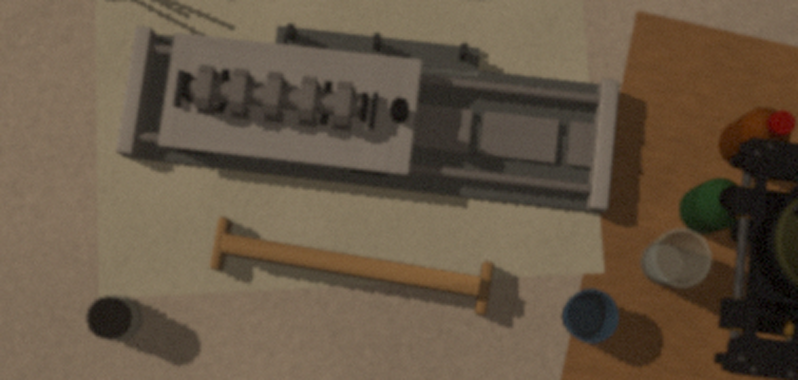

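All five clamps are seated on the post at (205–345, 90–105), the carriage stands at the last station, and the bottles, jar, glass and cup are in place.

```bash
python3 -c "
from plant import r
print(r.finish_job())"
```

```text
the job is handed in; nothing more can be done
None
```

The job is handed in: the post is in its V blocks, all five clamps are seated over it, and the loaded carriage is at the last station, with the bottles, jar, glass and cup left standing; the judge's verdict was not shown.

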